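# Put the catch cup under the tablet deblister and set its roller gap

### The job

Get the hand-cranked tablet deblister ready: lift the steel catch cup off its hook and stand it, without dropping it, in the low fence under the chute. Then turn the black wing screw on top of the machine clockwise until it seats, and back it off a quarter turn to set the roller gap. Finish while still gripping the wing screw at that setting, so that I can tighten the lock ring, and leave the other things on the table where they are.

Things in the scene. Friction and masses are not known exactly. Their poses are not given: they have to be found in the camera images.
- deblister: Fixed machine. Origin on the table under the roller axis; -x is its front, z up. White base plate 170 mm wide, from x -160 to +115 mm, top 18 mm up. Two aluminium cheeks with rollers (fronts at x -40 mm, y to +-70 mm) carry a bridge, top 206 mm up, with the wing screw. A crank hangs on the -y side out to y -140 mm; a feed shelf 140 mm up reaches back to x +140 mm.
- cup_place (a point): Centre of the cup's place, on the base plate's top face, 115 mm in front of the machine's origin, 18 mm above the table; axes as the machine's. A grey U-shaped fence 6 mm high borders it: inner faces 31 mm to either side and 30 mm behind (+x), open to the front (-x). The cup is home with its origin over this point, any way round. It must come in from the front, under the chute.
- chute_lip (a point): Middle of the lower edge of the steel chute's lip, 64 mm above and 19 mm behind (+x of) the cup place, 50 mm wide in y; it overhangs the back 8 mm of the standing cup, 14 mm above its rim. From here the chute rises backwards at 27 degrees.
- cup: Loose steel cup, 54 mm outside, 50 mm high, wall 3 mm, 80 to 170 g. Origin: centre of its underside, z to the mouth. On its +x side a hanging bar (5 mm thick, 28 mm along y, axis at x 44.5, z 40 mm) and a black bumper 20 mm wide to x 47, z 10 to 16 mm; both clear the fence. It hangs by the bar, +x to the panel, leaning a few degrees. Grip from above across its outside, along its y.
- hook_stand: Fixed, left or right of the machine. Origin on the table below the panel's front face; -x is the hook side. Grey base 110 x 100 x 10 mm, steel panel 50 mm wide, top 150 mm up. Folded hook 14 mm wide on the panel's front: floor 122 mm up, reaching out 11 mm, lip up to 133 mm. The cup's bar lies between lip and panel: lift the cup well over 11 mm, then move it away to -x.
- wing (a point): Black wing (thumb grip) of the gap screw, 50 mm along its x, 12 mm thick (y), 26 mm high, its +x end red. Origin: on the screw's vertical axis at the wing's underside, 230 mm above the table. Below it a round boss 22 mm wide and a brass lock ring 34 mm wide, top 216 mm up. It turns with the screw and does not rise or fall.
- gap_screw (a joint): Angle of the gap screw in rad: 0 is fully seated (hard stop), positive is backed off (anticlockwise seen from above); range 0 to 4. At 0 the wing's x axis lies along the machine's x axis; a quarter turn is 1.571. Friction about 0.06 N m; it stays where it is left.
- basket: Fixed white basket of cartons, 150 x 110 mm, contents up to 85 mm high, on the other side of the machine from the hook stand. Origin at its underside.
- amber_bottle: Bystander: amber bottle, 52 mm wide, 115 mm high. Origin at its foot.
- white_jar: Bystander: white jar with green cap, 54 mm wide, 55 mm high. Origin at its foot.
- red_carton: Bystander: white carton with red band, 45 x 100 x 75 mm. Origin at its foot.
- blue_carton: Bystander: blue carton with white band, 120 x 60 x 45 mm. Origin at its foot.
- green_carton: Bystander: white carton with green band, 70 x 50 x 100 mm. Origin at its foot.
- calculator: Bystander: white calculator lying flat, 150 x 100 x 14 mm. Origin at its underside.
- tablet_tray: Bystander: blue open tray, 130 x 90 x 22 mm. Origin at its underside.

How it is judged:
By the outcome, as a careful person would: the job done as asked, in the order asked, and still so for the second after the job is handed in, while the arm keeps its last pose, push and grip.
It also fails if it takes over 72 s, if anything falls off the work surface, if the arm or the gripper's body presses on something with over 40 N, if the wrist force passes 120 N, or if a joint passes its speed limit or range.

### The arm

A 6-joint arm with a two-finger parallel gripper is mounted at the origin on the work surface. World frame = base frame: x ahead of the robot, y to its left, z up, the work surface at z = 0. Lengths are in m, angles in rad, forces in N, time in s.
With the tool pointing down it reaches from about 0.4 to 0.825 m from the base axis. Payload 7 kg.
Tool frame: the origin (TCP) lies at the very end of the fingers, on their centre line; the grasp point (between the pads) lies arm.hold_point_z behind it (arm.hold_point_z is the distance from the TCP to the grasp point, in m); z points along the fingers, y is the line along which they close (so a half turn about z gives the same grasp; the last joint's range is limited). The gripper opens to 88 mm and grips with 3 to 60 N. Pads are 19 mm wide; open, the fingers measure 130 mm over their backs; the gripper's body (78 mm by 193 mm) begins 47 mm behind the grasp point.
Start: joints at [1.579, 0.359, 0.012, 0, -1.224, -0.288], TCP at [0.186, 0.649, 0.227] pointing down, gripper open.
Joint ranges: [-3.07, 3.07], [-1.43, 2.12], [-1.02, 1.25], [-3.03, 1.67], [-3.05, -0], [-3.03, 3.03]. Speed limits (rad/s): [2.39, 2.39, 3.01, 3.14, 3.14, 3.14].

### API

Orientations are given as [roll, pitch, yaw] about the fixed x, y, z axes, in that order (R = Rz(yaw) Ry(pitch) Rx(roll)).
In Python, from station import arm gives the robot as it stands.
- The arm moves only by the shell command python3 nudge.py 'ROWS' [FORCE]. ROWS is a JSON list of rows, 1 to 20 of them, each of 5 numbers: the finger opening in m, then dx, dy, dz in m, then a turn about the tool's z in rad; each row is the pose to reach, as a shift and turn from the pose commanded when the command began, along the tool's axes at that moment; what a row does not reach only later rows make up. A row lasts 1/12 s, in which the tool goes at most 0.0417 m and 0.125 rad, less where a joint would pass 70% of its speed; a pose out of reach is approached as far as the arm can. The fingers move at their own pace and stop on an object; FORCE is the grip in N (left out, the last holds). Time passes only in rows, so rows that do not move let the fingers close. It prints the time, the measured TCP pose, the force, the opening and the grip force at its end. Input that does not fit is refused with a message, and nothing moves.
- arm.get_state(): the state, without advancing time (a new reading comes with each control period).
- arm.grab_frame(name): name is "side" or "top" or "wrist"; returns the picture (480x640x3 uint8, red, green, blue); there is no depth.
- arm.camera_params(name): a dict with "fx", "fy", "cx", "cy" (pixels), "T" (4x4, takes a point from camera to world coordinates); the wrist camera has in their place "hand_eye" (4x4, takes a point from camera to tool coordinates, whose origin is the TCP and whose axes are the flange's). Camera axes: x right, y down, z forward; pixel columns grow to the right and rows downward; lengths in m; the calibration is good to about 2 mm. The wrist camera is an equidistant fisheye: a pixel r from the principal point sees the ray r / f radians off the axis. A picture is of the moment at which its call begins: read the wrist's pose just before it. camera_params takes no time and is no camera call.
- arm.job_done(): hands the job in; it is judged then, once.
The state is a dict: "t": time; "q": joint angles; "qd": joint speeds; "joint_efforts": joint torques, N m; "eef_pos": TCP position; "ee_rot": TCP orientation; "force": force on the tool from outside, world axes, zero at the start; "moment": the same for the moment, N m; "width": finger opening in m; "gripper_force": force on a finger pad.
Only numpy, scipy, OpenCV 4.12 (cv2) and the standard library are available. Lean on these libraries where they do the work, as an engineer would, in place of code of your own. Each camera call takes 0.05 s, during which the arm holds its last target. There are 200 camera calls.

## Working session

There is one attempt and no reset: what is moved stays moved. The work goes in short steps, Python scripts to look and compute and a shell command to move; the robot and the scene stay as the last step left them, time stands still between calls to the robot, and variables do not carry over. Pictures are saved under pics/ and viewed, at most 10 in all, crops included, and the job is handed in when it is done.

```bash
ls; mkdir -p pics
python3 - <<'E'
from station import arm
import cv2,numpy as np
s=arm.get_state();print(s['t'],s['eef_pos'],s['ee_rot'],s['width'],arm.hold_point_z)
for n in ["side","top","wrist"]:
    f=arm.grab_frame(n);cv2.imwrite(f'pics/{n}0.png',f[:,:,::-1]);print(n,{k:np.round(v,4).tolist() for k,v in arm.camera_params(n).items()})
E
```

```text
nudge.py
pics
station.py
0.0 [0.18630754 0.64826513 0.22561365] [ 3.13993307e+00 -1.45400925e-04 -2.79912502e-01] 0.08731681809078085 0.0188
side {'fx': 500.2975, 'fy': 500.2975, 'cx': 307.2299, 'cy': 247.1615, 'T': [[0.9774, -0.1529, 0.1461, 0.3842], [-0.2112, -0.7391, 0.6396, -0.7273], [0.0102, -0.656, -0.7547, 1.0089], [0.0, 0.0, 0.0, 1.0]]}
top {'fx': 477.6014, 'fy': 477.6014, 'cx': 313.1346, 'cy': 231.1602, 'T': [[-0.0218, -0.9967, 0.0788, 0.4548], [-0.9995, 0.0234, 0.0194, -0.0138], [-0.0212, -0.0783, -0.9967, 1.2257], [0.0, 0.0, 0.0, 1.0]]}
wrist {'fx': 371.6483, 'fy': 371.6483, 'cx': 314.5198, 'cy': 238.3321, 'hand_eye': [[0.0012, -0.9621, -0.2728, 0.0722], [1.0, 0.001, 0.001, 0.0004], [-0.0007, -0.2728, 0.9621, -0.1584], [0.0, 0.0, 0.0, 1.0]]}
```

View pics/top0.png

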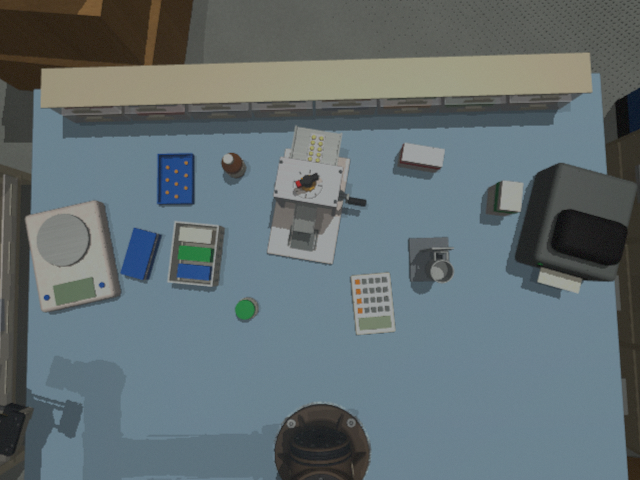

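View pics/side0.png

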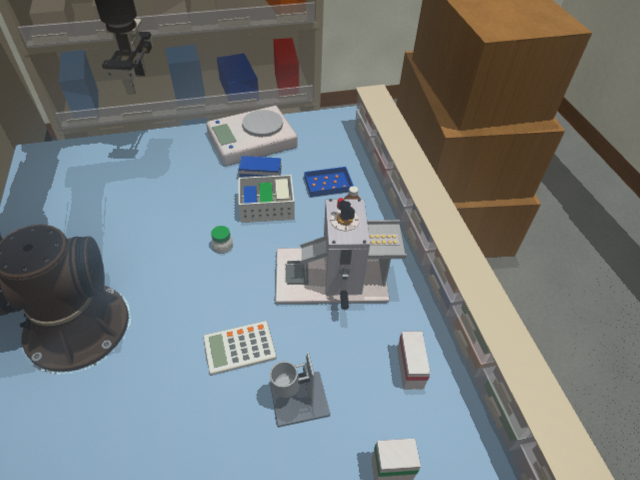

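Top view: machine at about (305,210), chute and fence at (303,230), hook stand at (430,258) with cup at (440,270), basket at (195,253). The side view shows the cup at (285,377) and the wing at (346,210). I'll zoom in next.

Run:
```python
import cv2,numpy as np
t=cv2.imread('pics/top0.png');s=cv2.imread('pics/side0.png')
z=lambda i,x,y,w,h,k:cv2.resize(i[y:y+h,x:x+w],None,fx=k,fy=k,interpolation=cv2.INTER_CUBIC)
a=np.hstack([z(t,262,120,80,150,4*1),z(t,402,225,60,75,8)]) if 0 else None
A=np.hstack([z(t,260,125,100,150,4),z(s,260,185,100,150,4)]);cv2.imwrite('pics/mach.png',A)
B=np.hstack([z(t,402,228,64,72,6),z(s,262,350,66,72,6)]);cv2.imwrite('pics/hook.png',B)
```

```text
(no output)
```

View pics/mach.png

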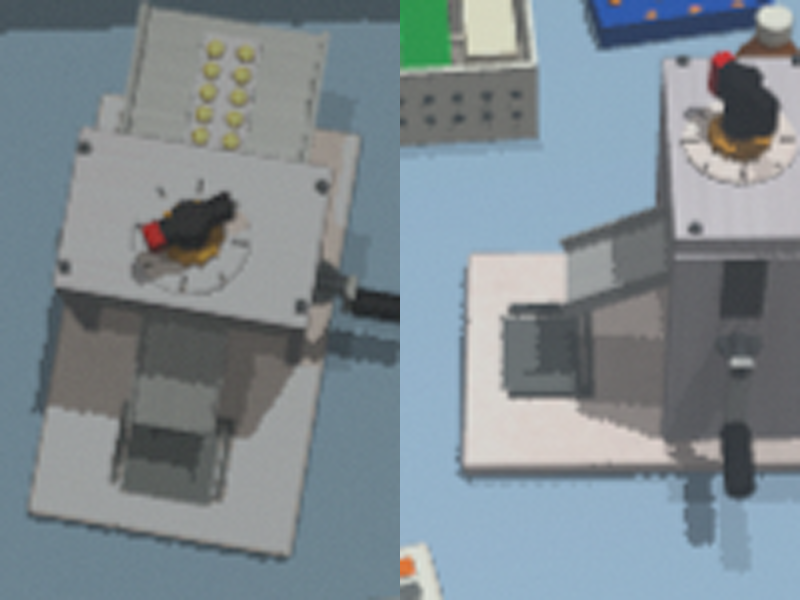

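View pics/hook.png

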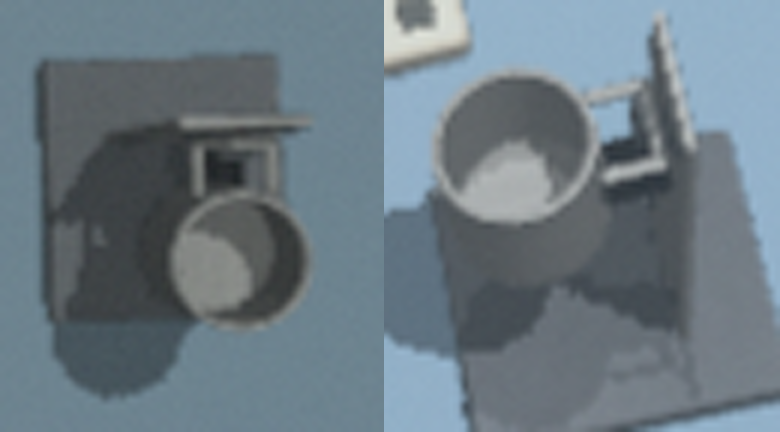

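The crops show the base front corners at top (267,254) and (332,264), and the red wing end at top (298,184). The cup rim is centred near top (442,271) and side (284,374), with the panel's top edge behind it. Next I triangulate.

```bash
cat > h.py <<'E'
import numpy as np,cv2
from station import arm
def ray(n,p):
    c=arm.camera_params(n);T=np.array(c['T'])
    d=T[:3,:3]@[(p[0]-c['cx'])/c['fx'],(p[1]-c['cy'])/c['fy'],1];return T[:3,3],d/np.linalg.norm(d)
def onz(n,p,z):
    o,d=ray(n,p);return o+d*(z-o[2])/d[2]
def lsq(rays):
    A=0;b=0
    for o,d in rays:
        P=np.eye(3)-np.outer(d,d);A=A+P;b=b+P@o
    x=np.linalg.solve(A,b);return x,max(np.linalg.norm((np.eye(3)-np.outer(d,d))@(x-o)) for o,d in rays)
def wray(p,pose):
    c=arm.camera_params('wrist');H=np.array(c['hand_eye']);x=(p[0]-c['cx'])/c['fx'];y=(p[1]-c['cy'])/c['fy'];r=np.hypot(x,y)
    v=np.array([np.sin(r)*x/r,np.sin(r)*y/r,np.cos(r)])
    return pose[:3,:3]@H[:3,3]+pose[:3,3],pose[:3,:3]@H[:3,:3]@v
def pose():
    from scipy.spatial.transform import Rotation as R
    s=arm.get_state();T=np.eye(4);T[:3,:3]=R.from_euler('xyz',s['ee_rot']).as_matrix();T[:3,3]=s['eef_pos'];return T
E
python3 - <<'E'
from h import *
np.set_printoptions(precision=4,suppress=True)
t=lambda u,v:((u+.5)/4-.5+260,(v+.5)/4-.5+125)
s=lambda u,v:((u-400+.5)/4-.5+260,(v+.5)/4-.5+185)
ht=lambda u,v:((u+.5)/6-.5+402,(v+.5)/6-.5+228)
hs=lambda u,v:((u-384+.5)/6-.5+262,(v+.5)/6-.5+350)
for n,a,b in [('baseF+y',t(30,513),s(471,255)),('baseF-y',t(290,551),s(462,465)),('brF+y',t(57,288),s(662,60)),('brF-y',t(305,327),s(668,240)),('red',t(153,236),s(722,68)),('chute/lip+y',t(135,418),s(563,245)),('cup',ht(242,260),hs(515,145)),('pan+y',ht(178,122),hs(660,15)),('pan-y',ht(312,121),hs(690,150))]:
    print(n,*lsq([ray('top',a),ray('side',b)]))
print(onz('top',t(30,513),.018),onz('top',t(290,551),.018))
for c in [(83,130),(333,165),(305,327),(57,290)]:print('br',onz('top',t(*c),.206))
for c in [(45,62),(276,57),(48,320)]: print('hb',onz('top',ht(*c),.010))
print(onz('top',t(153,236),.25),onz('top',t(228,203),.25), onz('top',t(190,220),.256))
E
```

```text
baseF+y [0.4986 0.128  0.0136] 0.0005328092182762228
baseF-y [ 0.4676 -0.0362  0.0139] 0.0027334454310004525
brF+y [0.6121 0.0894 0.204 ] 0.0004188167292245208
brF-y [ 0.5857 -0.0437  0.2006] 0.0026739886982473917
red [0.6315 0.035  0.2451] 0.0006265774430293666
chute/lip+y [0.5481 0.0554 0.0938] 0.00220149777100964
cup [ 0.4432 -0.2841  0.1263] 0.0006961357768842415
pan+y [ 0.4957 -0.258   0.1444] 0.0004465878761818458
pan-y [ 0.4947 -0.3073  0.1468] 0.000594242503993397
[0.4979 0.1275 0.018 ] [ 0.4702 -0.0364  0.018 ]
br [0.6984 0.0737 0.206 ]
br [ 0.6755 -0.0613  0.206 ]
br [ 0.5877 -0.0439  0.206 ]
br [0.6111 0.0892 0.206 ]
hb [ 0.528  -0.2334  0.01  ]
hb [ 0.5279 -0.3307  0.01  ]
hb [ 0.4194 -0.2306  0.01  ]
[0.6312 0.0346 0.25  ] [ 0.6475 -0.0045  0.25  ] [0.638  0.0151 0.256 ]
```

```bash
cat >> h.py <<'E'
def to(x,y,z,yaw):
    s=arm.get_state();T=pose();d=T[:3,:3].T@(np.array([x,y,z])-T[:3,3]);t=-(yaw-s['ee_rot'][2]);t=(t+np.pi)%(2*np.pi)-np.pi
    print('delta',np.round(d,4),'turn',round(t,4),'t',s['t'],'q',np.round(s['q'],2))
E
python3 nudge.py '[[0.088,0.415,0.451,-0.034,2.5],[0.088,0.415,0.451,-0.034,2.5],[0.088,0.415,0.451,-0.034,2.5],[0.088,0.415,0.451,-0.034,2.5],[0.088,0.415,0.451,-0.034,2.5],[0.088,0.415,0.451,-0.034,2.5],[0.088,0.415,0.451,-0.034,2.5],[0.088,0.415,0.451,-0.034,2.5],[0.088,0.415,0.451,-0.034,2.5],[0.088,0.415,0.451,-0.034,2.5],[0.088,0.415,0.451,-0.034,2.5],[0.088,0.415,0.451,-0.034,2.5],[0.088,0.415,0.451,-0.034,2.5],[0.088,0.415,0.451,-0.034,2.5],[0.088,0.415,0.451,-0.034,2.5],[0.088,0.415,0.451,-0.034,2.5],[0.088,0.415,0.451,-0.034,2.5],[0.088,0.415,0.451,-0.034,2.5],[0.088,0.415,0.451,-0.034,2.5],[0.088,0.415,0.451,-0.034,2.5]]'
python3 - <<'E'
from h import *
to(.42,-.284,.26,-np.pi)
T=pose();np.save('p1.npy',T);cv2.imwrite('pics/w1.png',arm.grab_frame('wrist')[:,:,::-1])
E
```

```text
t: 1.82
eef_pos: [0.4606, 0.1003, 0.2604]
ee_rot: [3.142, -0.0, -2.787]
force: [-0.9, -0.4, -0.4]
width: 0.0876
gripper_force: 0.0
delta [ 0.1717 -0.3463  0.0004] turn 0.355 t 1.8167 q [ 0.63 -0.01 -0.36 -0.   -1.21 -1.85]
```

View pics/w1.png

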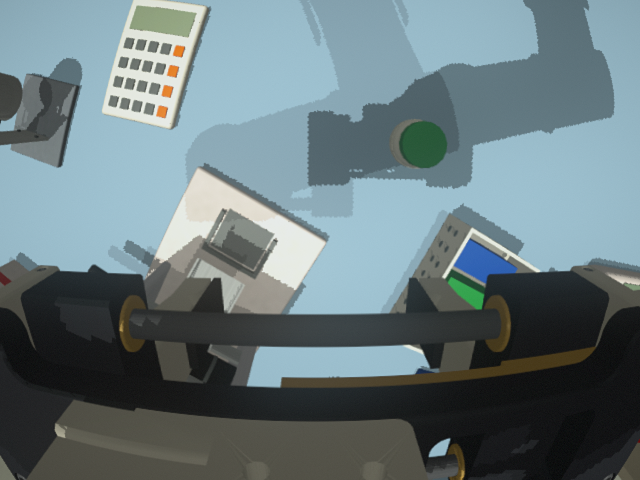

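Wrist view 1: base front corners at (203,167) and (327,239), the grey U fence around (222,208)–(268,275), and the calculator and jar clear of the path. Next I move over to the cup.

```bash
python3 nudge.py '[[0.088,0.172,-0.346,0,0.355],[0.088,0.172,-0.346,0,0.355],[0.088,0.172,-0.346,0,0.355],[0.088,0.172,-0.346,0,0.355],[0.088,0.172,-0.346,0,0.355],[0.088,0.172,-0.346,0,0.355],[0.088,0.172,-0.346,0,0.355],[0.088,0.172,-0.346,0,0.355],[0.088,0.172,-0.346,0,0.355],[0.088,0.172,-0.346,0,0.355],[0.088,0.172,-0.346,0,0.355],[0.088,0.172,-0.346,0,0.355]]'
python3 - <<'E'
from h import *
T=pose();np.save('p2.npy',T);f=arm.grab_frame('wrist')[:,:,::-1];cv2.imwrite('pics/w2.png',f)
P=np.load('p1.npy')
for p in [(203,167),(327,239)]:
    o,d=wray(p,P);print(np.round(o+d*(.018-o[2])/d[2],4))
to(.4435,-.284,.15,-np.pi)
E
```

```text
t: 2.87
eef_pos: [0.4218, -0.2844, 0.2601]
ee_rot: [3.141, -0.001, -3.135]
force: [0.1, 0.6, -0.4]
width: 0.0875
gripper_force: 0.0
[ 0.4627 -0.0308  0.018 ]
[0.4924 0.127  0.018 ]
delta [-0.0215 -0.0006  0.1102] turn 0.0076 t 2.9167 q [-0.21  0.06 -0.29 -0.   -1.22 -1.36]
```

View pics/w2.png

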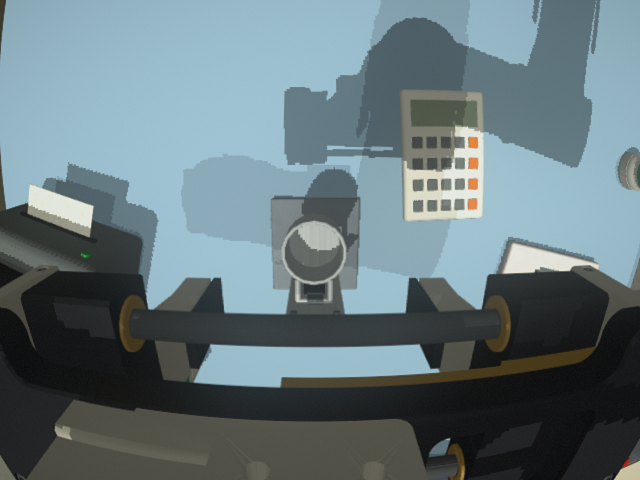

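Wrist view 2: the cup rim is centred at (314,252) with radius ~32 px, and its bar sits on the hook at (315,295). The panel lies square to the world axes.

```bash
python3 nudge.py '[[0.088,-0.02,0,0.03,0.006],[0.088,-0.02,0,0.055,0.006],[0.088,-0.02,0,0.055,0.006],[0.088,-0.02,0,0.055,0.006]]'
cat > rim.py <<'E'
from h import *
import sys
T=pose();n=sys.argv[1];f=arm.grab_frame('wrist')[:,:,::-1];cv2.imwrite(f'pics/{n}.png',f);np.save(n+'.npy',T)
E
python3 rim.py w3
python3 - <<'E'
from h import *
f=cv2.imread('pics/w3.png');cv2.imwrite('pics/w3c.png',cv2.resize(f[150:330,220:420],None,fx=4,fy=4)[:600])
E
```

```text
t: 3.25
eef_pos: [0.4418, -0.2825, 0.2051]
ee_rot: [3.141, -0.003, -3.138]
force: [0.8, -0.6, 0.7]
width: 0.0874
gripper_force: 0.0
```

View pics/w3c.png

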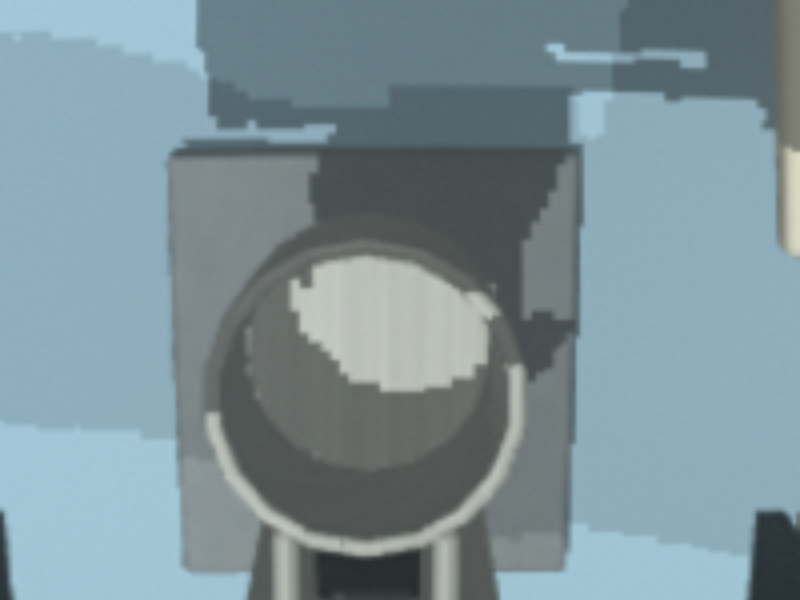

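Crop of wrist view 3: the outer rim spans 206–524 × 240–555, giving a centre at image pixel (310.9, 248.9) and a diameter of ~79 px.

Run:
```python
from h import *
np.set_printoptions(precision=4,suppress=True)
a=wray((314,251.5),np.load('p2.npy'));b=wray((310.9,248.9),np.load('w3.npy'))
ht=lambda u,v:((u+.5)/6-.5+402,(v+.5)/6-.5+228)
hs=lambda u,v:((u-384+.5)/6-.5+262,(v+.5)/6-.5+350)
t=ray('top',ht(242,260));s=ray('side',hs(515,145))
for r in ([a,b],[a,b,t],[a,t],[b,t],[b,s],[a,b,t,s]):print(*lsq(r))
# diameter check: left/right rim points
l=wray((220+206/4,248.9),np.load('w3.npy'))[1];r=wray((220+525/4,248.9),np.load('w3.npy'))[1]
R=.054/2/np.tan(np.arccos(l@r)/2);m=(l+r);print('from size',b[0]+b[1]*R)
to(.4435,-.284,.150,-np.pi)
```

```text
[ 0.4456 -0.2848  0.112 ] 0.00025167604302794535
[ 0.4434 -0.2851  0.1199] 0.000779788432177574
[ 0.4434 -0.2852  0.1197] 0.0007056582636496262
[ 0.4435 -0.2853  0.1202] 0.0004642168249077279
[ 0.4419 -0.2846  0.1267] 0.0006674850289164102
[ 0.4424 -0.2844  0.1247] 0.001434880577733412
from size [ 0.442  -0.2849  0.1242]
delta [-0.0008 -0.001   0.0566] turn 0.0034 t 3.3 q [-0.19  0.13 -0.35  0.   -1.1  -1.37]
```

```bash
python3 nudge.py '[[0.088,-0.001,0.002,0.04,0],[0.088,-0.001,0.002,0.08,0],[0.088,-0.001,0.002,0.1,0],[0.088,-0.001,0.002,0.1,0],[0.05,-0.001,0.002,0.1,0],[0.05,-0.001,0.002,0.1,0],[0.05,-0.001,0.002,0.1,0],[0.05,-0.001,0.002,0.1,0],[0.05,-0.001,0.002,0.1,0],[0.05,-0.001,0.002,0.1,0]]' 20
```

```text
t: 4.13
eef_pos: [0.4438, -0.282, 0.1065]
ee_rot: [-3.141, 0.002, -3.141]
force: [0.3, -1.5, 2.1]
width: 0.0543
gripper_force: 20.0
```

```bash
python3 nudge.py '[[0.05,0,0,-0.01,0],[0.05,0,0,-0.02,0],[0.05,0,0,-0.03,0],[0.05,0,0,-0.045,0],[0.05,0.02,0,-0.055,0],[0.05,0.04,0,-0.055,0],[0.05,0.04,0,-0.055,0],[0.05,0.04,0,-0.055,0]]'
python3 - <<'E'
from h import *
to(.438,.0516,.165,np.pi-.172)
f=cv2.imread('pics/w1.png');g=arm.grab_frame('wrist')[:,:,::-1];cv2.imwrite('pics/w4.png',g);h=arm.grab_frame('side')[:,:,::-1];cv2.imwrite('pics/s4.png',h)
A=cv2.resize(f[155:305,150:350],None,fx=4,fy=4)
cv2.imwrite('pics/c4.png',A)
cv2.imwrite('pics/d4.png',np.hstack([cv2.resize(g[180:330,220:410],None,fx=2,fy=2),cv2.resize(h[320:470,220:410],None,fx=2,fy=2)]))
E
```

```text
t: 4.8
eef_pos: [0.4027, -0.2818, 0.1619]
ee_rot: [-3.141, 0.001, -3.141]
force: [-0.7, 0.4, -1.5]
width: 0.0546
gripper_force: 20.0
delta [-0.0354  0.3334 -0.0031] turn 0.1723 t 4.8 q [-0.21  0.11 -0.48 -0.   -0.98 -1.36]
```

View pics/c4.png

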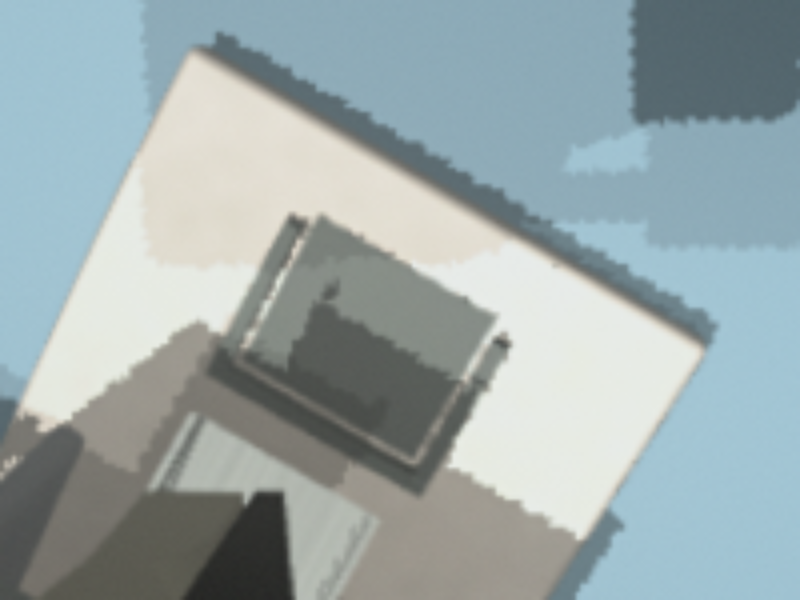

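View pics/d4.png

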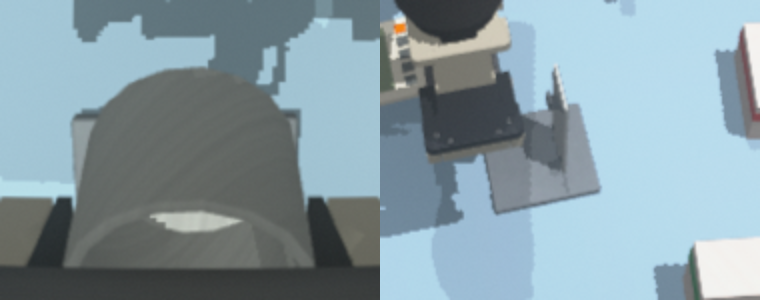

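The fence is at c4 crop inner corners (305,215), (498,318) and back corners (245,350), (418,465). The cup is held and clear of the hook, with its front wall visible from row 214 to the rim at 282.

Run:
```python
from h import *
from scipy.optimize import brentq
np.set_printoptions(precision=4,suppress=True)
I=np.eye(4)
o,d=wray((317,282.5),I);o2,d2=wray((317,214),I)
for x in (.022,.027,.03):
    P=o+d*(x-o[0])/d[0]
    try:
        ks=[k for k in np.linspace(.05,.3,2501) if abs(np.linalg.norm(o2+d2*k-P)-.05)<2e-4]
        print(x,'rimfront tool',P,[ (o2+d2*k) for k in (ks[0],ks[-1])])
    except Exception as e:print(x,P,e)
T=np.load('p1.npy');c=lambda u,v:((u+.5)/4-.5+150,(v+.5)/4-.5+155)
def z(p,h):
    o,d=wray(c(*p),T);return o+d*(h-o[2])/d[2]
ex=np.array([np.cos(.172),-np.sin(.172)]);ey=np.array([np.sin(.172),np.cos(.172)])
print('base',z((197,48),.018),z((705,347),.018))
F=[z(p,.018) for p in [(312,218),(498,318),(245,350),(418,465)]]
for f in F:print(f)
m=(F[2]+F[3])/2;print('place',m[:2]-.03*ex, 'yaw',np.arctan2(*( (F[2]-F[3])[:2]*[-1,1])[[0,1]]))
L=[z((188,412),.1),z((380,520),.1)];print('lip?',L,[z((188,412),.085),z((380,520),.085)])
```

```text
0.022 rimfront tool [ 0.022   0.0009 -0.0321] [array([ 0.0555,  0.0005, -0.0694]), array([0.0375, 0.0011, 0.0156])]
0.027 rimfront tool [ 0.027   0.0008 -0.0442] [array([ 0.0585,  0.0004, -0.0833]), array([0.0399, 0.001 , 0.0043])]
0.03 rimfront tool [ 0.03    0.0007 -0.0514] [array([ 0.0602,  0.0004, -0.0915]), array([ 0.0414,  0.001 , -0.0026])]
base [ 0.4638 -0.0356  0.018 ] [0.4954 0.1268 0.018 ]
[0.4986 0.0107 0.018 ]
[0.5077 0.0694 0.018 ]
[0.5425 0.0031 0.018 ]
[0.5578 0.0615 0.018 ]
place [0.5206 0.0374] yaw 2.8849150169070765
lip? [array([0.5311, 0.0086, 0.1   ]), array([0.5402, 0.0598, 0.1   ])] [array([0.5377, 0.0055, 0.085 ]), array([0.5472, 0.0591, 0.085 ])]
```

```bash
python3 - <<'E'
from h import *
np.set_printoptions(precision=4,suppress=True)
s=lambda u,v:((u-400+.5)/4-.5+260,(v+.5)/4-.5+185)
t=lambda u,v:((u+.5)/4-.5+260,(v+.5)/4-.5+125)
for p in [(471,255),(462,465)]:print('side base',onz('side',s(*p),.018))
for p in [(662,60),(668,240)]:print('side bridge',onz('side',s(*p),.206))
# fence, top view back inner edge / shadow: outer corners
for p in [(125,470),(215,495)]:print('top fence front',onz('top',t(*p),.02))
for p in [(503,315),(503,395),(580,310),(580,398)]:print('side fence',onz('side',s(*p),.02))
E
python3 nudge.py '[[0.05,-0.035,0.333,0,0.172],[0.05,-0.035,0.333,0,0.172],[0.05,-0.035,0.333,0,0.172],[0.05,-0.035,0.333,0,0.172],[0.05,-0.035,0.333,0,0.172],[0.05,-0.035,0.333,0,0.172],[0.05,-0.035,0.333,0,0.172],[0.05,-0.035,0.333,0,0.172],[0.05,-0.035,0.333,0,0.172],[0.05,-0.035,0.333,0,0.172],[0.05,-0.035,0.333,0,0.172]]'
python3 rim.py w5
python3 - <<'E'
from h import *
h=arm.grab_frame('side')[:,:,::-1];cv2.imwrite('pics/s5.png',h);f=cv2.imread('pics/w5.png')
cv2.imwrite('pics/d5.png',np.hstack([f[150:450,120:520],cv2.resize(h[170:320,210:410],None,fx=2,fy=2)]))
to(.499,.041,.1,np.pi-.172)
E
```

```text
side base [0.4986 0.1241 0.018 ]
side base [ 0.4645 -0.0388  0.018 ]
side bridge [0.6111 0.0874 0.206 ]
side bridge [ 0.5817 -0.0483  0.206 ]
top fence front [0.5236 0.0667 0.02  ]
top fence front [0.5065 0.0101 0.02  ]
side fence [0.5095 0.0685 0.02  ]
side fence [0.4979 0.0061 0.02  ]
side fence [0.5584 0.0626 0.02  ]
side fence [ 0.5438 -0.0058  0.02  ]
t: 5.82
eef_pos: [0.4382, 0.0521, 0.1604]
ee_rot: [-3.141, -0.001, 2.973]
force: [-1.1, 0.8, -1.5]
width: 0.0538
gripper_force: 20.0
delta [-0.0619  0.0008  0.0603] turn 0.0005 t 5.9167 q [ 0.57  0.02 -0.58  0.   -0.97 -2.31]
```

View pics/d5.png

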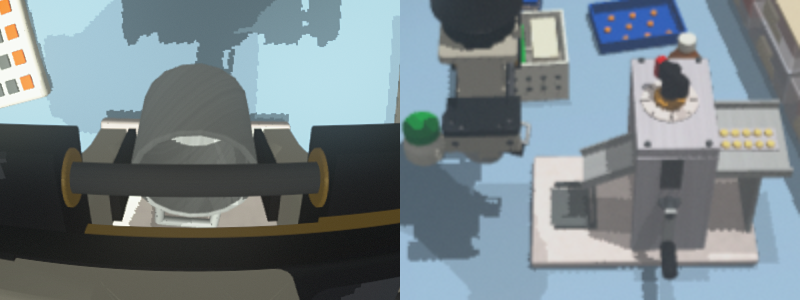

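Now the rim ellipse is visible (near edge row 287, far edge row 363), with the cup's bottom edge at row 215. In the side view the fence in front of the machine is clear. Next I solve the cup's tilt and height in the tool frame.

Run:
```python
from h import *
from scipy.optimize import least_squares
np.set_printoptions(precision=4,suppress=True)
R=[wray((313,p),np.eye(4)) for p in (287,363,215)]
def f(k):
    a,b,c=[o+d*q for (o,d),q in zip(R,k)]
    return [np.linalg.norm(a-b)-.054,np.linalg.norm(a-c)-.05,((a-b)@(c-a))*20]
for k0 in ([.14,.14,.18],[.14,.16,.16],[.16,.14,.18]):
    r=least_squares(f,k0);a,b,c=[o+d*q for (o,d),q in zip(R,r.x)]
    print(r.cost,a,b,c,'rim ctr',(a+b)/2,'tilt deg',np.degrees(np.arctan2(a[2]-b[2],a[0]-b[0])))
to(.5025,.040,.1,np.pi-.188)
```

```text
3.885519812159985e-29 [ 0.017  -0.0008 -0.0248] [-0.0331 -0.001  -0.0046] [ 0.0357 -0.001   0.0216] rim ctr [-0.008  -0.0009 -0.0147] tilt deg -21.922282094600128
3.896698842937957e-20 [ 0.017  -0.0008 -0.0248] [-0.0331 -0.001  -0.0046] [ 0.0357 -0.001   0.0216] rim ctr [-0.008  -0.0009 -0.0147] tilt deg -21.922282226573028
2.7475312800081337e-21 [-0.0119 -0.0011  0.0427] [-0.0308 -0.0009 -0.0079] [ 0.0349 -0.0011  0.0253] rim ctr [-0.0214 -0.001   0.0174] tilt deg 69.54468315930895
delta [-0.0655  0.0004  0.0603] turn 0.0165 t 5.9167 q [ 0.57  0.02 -0.58  0.   -0.97 -2.31]
```

The cup sags about 20° on the bar side. I'll level it on the plate in front of the fence with a light grip before sliding it in.

```bash
python3 nudge.py '[[0.05,-0.04,0,0.03,0.016],[0.05,-0.0655,0,0.06,0.016],[0.05,-0.0655,0,0.085,0.016],[0.05,-0.0655,0,0.085,0.016],[0.05,-0.0655,0,0.09,0.016],[0.05,-0.0655,0,0.095,0.016],[0.05,-0.0655,0,0.1,0.016],[0.05,-0.0655,0,0.1,0.016]]' 8; python3 nudge.py '[[0.05,0,0,0.003,0],[0.05,0,0,0.006,0],[0.05,0,0,0.006,0]]'
```

```text
t: 6.58
eef_pos: [0.5027, 0.0402, 0.0612]
ee_rot: [3.141, 0.001, 2.954]
force: [0.2, -0.4, 0.0]
width: 0.0543
gripper_force: 8.0
t: 6.83
eef_pos: [0.5028, 0.0405, 0.0548]
ee_rot: [3.141, 0.001, 2.955]
force: [-0.3, 0.5, 0.6]
width: 0.0542
gripper_force: 8.0
```

```bash
for i in 1 2; do python3 nudge.py '[[0.05,0,0,0.0015,0],[0.05,0,0,0.003,0],[0.05,0,0,0.003,0]]' | egrep 'eef|force:'; done; python3 rim.py w6
python3 - <<'E'
from h import *
h=arm.grab_frame('side')[:,:,::-1];cv2.imwrite('pics/s6.png',h);f=cv2.imread('pics/w6.png')
cv2.imwrite('pics/d6.png',np.hstack([f[150:450,120:520],cv2.resize(h[200:300,230:363],None,fx=3,fy=3)]))
E
```

```text
eef_pos: [0.5025, 0.0403, 0.0514]
force: [-1.6, 0.9, -0.0]
gripper_force: 8.0
eef_pos: [0.5029, 0.04, 0.0493]
force: [-1.1, -0.1, 9.1]
gripper_force: 8.0
```

View pics/d6.png

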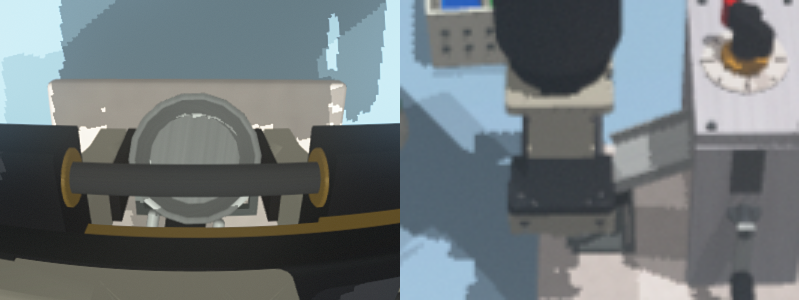

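The picture shows the cup standing upright on the plate, with the rim circle spanning columns 250–380 and rows 244–372. I've now viewed 11 pictures, counting crops. That is one over the limit of 10, so I'll open no more and work from numbers only.

Run:
```python
from h import *
np.set_printoptions(precision=4,suppress=True)
T=np.load('w6.npy');I=np.eye(4);P=[]
for r in (244,372):
    o,d=wray((315,r),I);P.append(o+d*(-.0187-o[2])/d[2])
print(P,'centre',(P[0]+P[1])/2,'diam',np.linalg.norm(P[0]-P[1]))
ctr=(T@np.append((P[0]+P[1])/2,1))[:2];print('cup ctr world',ctr,T[:3,3])
ex=np.array([np.cos(.188),-np.sin(.188)]);ey=np.array([-ex[1],ex[0]])
d=np.array([.5245,.036])-ctr;print('to place ex,ey',d@ex,d@ey)
```

```text
[array([ 0.0327, -0.0001, -0.0187]), array([-0.0284,  0.    , -0.0187])] centre [ 0.0022 -0.0001 -0.0187] diam 0.061084715976890636
cup ctr world [0.5008 0.0404] [0.5029 0.04   0.0493]
to place ex,ey 0.024108304418560746 0.0001428479668698305
```

```bash
python3 nudge.py '[[0.05,0,0,0,0],[0.05,0,0,-0.0015,0],[0.05,0,0,-0.0015,0],[0.05,-0.008,0,-0.0015,0],[0.05,-0.016,0,-0.0015,0],[0.05,-0.02,0,-0.0015,0],[0.05,-0.02,0,-0.0015,0]]' 30; for i in 1 2 3 4; do python3 nudge.py '[[0.05,-0.001,0,0,0],[0.05,-0.002,0,0,0],[0.05,-0.002,0,0,0]]' | egrep 'eef|force:'; python3 -c "
from station import arm
s=arm.get_state();print([round(x,2) for x in s['force']],[round(x,2) for x in s['moment']])"; done
```

```text
t: 8.02
eef_pos: [0.5132, 0.0359, 0.0478]
ee_rot: [-3.137, -0.016, 2.951]
force: [-31.5, 16.7, 19.0]
width: 0.0538
gripper_force: 30.1
eef_pos: [0.5136, 0.0358, 0.0477]
force: [-36.9, 23.1, 23.2]
gripper_force: 30.1
[np.float64(-36.88), np.float64(23.07), np.float64(23.17)] [np.float64(7.88), np.float64(13.6), np.float64(0.11)]
eef_pos: [0.5149, 0.0355, 0.0473]
force: [-37.4, 22.8, 21.5]
gripper_force: 29.6
[np.float64(-37.36), np.float64(22.77), np.float64(21.46)] [np.float64(8.35), np.float64(13.91), np.float64(0.03)]
eef_pos: [0.5164, 0.0352, 0.0469]
force: [-38.2, 24.4, 18.8]
gripper_force: 29.6
[np.float64(-38.24), np.float64(24.41), np.float64(18.84)] [np.float64(8.74), np.float64(14.14), np.float64(-0.02)]
eef_pos: [0.5179, 0.0349, 0.0466]
force: [-38.4, 24.3, 17.3]
gripper_force: 29.5
[np.float64(-38.44), np.float64(24.32), np.float64(17.31)] [np.float64(8.97), np.float64(14.12), np.float64(0.02)]
```

```bash
python3 nudge.py '[[0.05,0.006,0,0,0],[0.05,0.012,0,0,0],[0.05,0.012,0,0,0]]'; python3 -c "
from station import arm
s=arm.get_state();print([round(x,2) for x in s['force']],[round(x,2) for x in s['moment']])"
```

```text
t: 9.27
eef_pos: [0.5172, 0.0372, 0.0496]
ee_rot: [-3.141, -0.001, 2.955]
force: [-0.1, 1.4, -0.5]
width: 0.0538
gripper_force: 29.9
[np.float64(-0.06), np.float64(1.41), np.float64(-0.48)] [np.float64(0.43), np.float64(-0.08), np.float64(0.01)]
```

```bash
python3 rim.py w7
python3 - <<'E'
from h import *
np.set_printoptions(precision=4,suppress=True,linewidth=150)
T=np.load('w6.npy')
for p in [(170,232),(464,232)]:
    o,d=wray(p,T);print('base front corner',o+d*(.018-o[2])/d[2])
for n in ('w5','w6','w7'):
    g=cv2.imread(f'pics/{n}.png')
    gr=cv2.cvtColor(g,cv2.COLOR_BGR2GRAY).astype(int);print(n,[gr[r,300:326].mean().astype(int) for r in range(196,384,3)])
g=cv2.imread('pics/w7.png');hsv=cv2.cvtColor(g,cv2.COLOR_BGR2HSV)
gr=hsv[...,2].astype(int);sat=hsv[...,1].astype(int)
for r in (240,255,265):print(r,list(zip(gr[r,150:490:10],sat[r,150:490:10])))
e=cv2.Canny(cv2.cvtColor(g,cv2.COLOR_BGR2GRAY),30,80)
for r in range(200,300,8):print(r,np.where(e[r,130:500])[0]+130)
E
```

```text
base front corner [ 0.4639 -0.0347  0.018 ]
base front corner [0.494  0.1262 0.018 ]
w5 [np.int64(165), np.int64(161), np.int64(159), np.int64(158), np.int64(161), np.int64(156), np.int64(126), np.int64(104), np.int64(104), np.int64(104), np.int64(104), np.int64(104), np.int64(103), np.int64(103), np.int64(104), np.int64(103), np.int64(103), np.int64(103), np.int64(103), np.int64(103), np.int64(102), np.int64(102), np.int64(102), np.int64(102), np.int64(102), np.int64(101), np.int64(101), np.int64(101), np.int64(105), np.int64(110), np.int64(161), np.int64(195), np.int64(194), np.int64(142), np.int64(102), np.int64(102), np.int64(102), np.int64(102), np.int64(102), np.int64(98), np.int64(53), np.int64(56), np.int64(58), np.int64(60), np.int64(61), np.int64(62), np.int64(61), np.int64(61), np.int64(61), np.int64(60), np.int64(64), np.int64(103), np.int64(101), np.int64(101), np.int64(101), np.int64(103), np.int64(192), np.int64(119), np.int64(130), np.int64(212), np.int64(197), np.int64(74), np.int64(75)]
w6 [np.int64(120), np.int64(121), np.int64(120), np.int64(121), np.int64(121), n
[... 5104 characters left out ...]
468]
224 [166 169 296 297 298 332 333 334 450 464 467 498]
232 [167 171 277 278 291 292 293 337 338 339 351 352 451 464 465 498]
240 [168 171 267 268 277 278 352 353 361 362 363 451 465 499]
248 [169 173 260 261 268 269 362 370 371 450 451 452 464 496]
256 [169 172 251 252 253 254 255 263 305 306 307 308 309 310 311 312 313 314 315 316 317 318 319 320 367 375 450 460 463 491]
264 [171 174 249 251 258 287 288 338 339 372 379 385 449 450 463 466 478 479]
272 [172 177 249 256 277 278 348 349 374 381 384 449 450 451 460 461 472]
280 [200 220 247 254 273 353 354 376 409 429]
288 [200 215 244 246 253 269 357 377 383 414 425 426 427 428]
296 [201 209 210 241 247 254 268 359 376 383 388 419 420 428]
```

Run:
```python
from h import *
np.set_printoptions(precision=4,suppress=True)
I=np.eye(4)
def at(c,r,z):
    o,d=wray((c,r),I);return o+d*(z-o[2])/d[2]
for n,edge,fl,rn,rf in (('w6',234,265,244,370),('w7',207,256,222,354)):
    z=np.load(n+'.npy')[2,3];g=lambda c,r,h:at(c,r,z-h)
    E=g(315,edge,.018);F=g(313,fl,.021);A=g(313,rn,.068);B=g(313,rf,.068)
    print(n,'edge x',E[0],'floor near',F[0],'rim',A[0],B[0],'| edge->centre by floor',E[0]-F[0]+.024,'by rim near',E[0]-A[0]+.027,'by rim mid',E[0]-(A+B)[0]/2)
z=np.load('w7.npy')[2,3]
L=at(171,240,z-.018);R=at(465,240,z-.018);C=[at(c,290,z-.068) for c in (245,382)]
print('plate sides y',L[1],R[1],'cup sides y',C[0][1],C[1][1])
```

```text
w6 edge x 0.02335195337472161 floor near 0.007039680880169152 rim 0.03273359644760356 -0.027176919766052687 | edge->centre by floor 0.04031227249455246 by rim near 0.017618356927118047 by rim mid 0.020573615033946172
w7 edge x 0.03779828306648315 floor near 0.011984189392500934 rim 0.04150368367408764 -0.018499726965756913 | edge->centre by floor 0.049814093673982214 by rim near 0.023294599392395508 by rim mid 0.026296304712317784
plate sides y -0.08068310199918693 0.08438348032485324 cup sides y -0.02912936598403126 0.02772253046548046
```

Run:
```python
from h import *
from scipy.optimize import least_squares
np.set_printoptions(precision=4,suppress=True)
for n,edge,rows in (('w6',234,(265,371,246)),('w7',207,(257,355,224))):
    R=[wray((313,p),np.eye(4)) for p in rows];z=np.load(n+'.npy')[2,3]
    def f(k):
        a,b,c=[o+d*q for (o,d),q in zip(R,k)]
        return [np.linalg.norm(a-b)-.054,np.linalg.norm(a-c)-.05,((a-b)@(c-a))*20]
    r=least_squares(f,[.14,.14,.18]);a,b,c=[o+d*q for (o,d),q in zip(R,r.x)]
    o,d=wray((315,edge),np.eye(4));E=o+d*(z-.018-o[2])/d[2]
    bc=(a+b)/2+c-a
    print(n,r.cost,'rim',a,b,'botnear',c,'tilt',np.degrees(np.arctan2(a[2]-b[2],a[0]-b[0])),'botctr',bc,'world z',z-bc[2],'edge-botctr',E[0]-bc[0])
```

```text
w6 8.856106422405888e-28 rim [ 0.0175 -0.001  -0.0007] [-0.0361 -0.001  -0.0073] botnear [ 0.0114 -0.0012  0.0489] tilt 7.032839006107716 botctr [-0.0154 -0.0012  0.0456] world z 0.003628813641166531 edge-botctr 0.03879411238174523
w7 1.1225795786276315e-23 rim [ 0.0217 -0.001  -0.002 ] [-0.0322 -0.001   0.0013] botnear [ 0.0248 -0.0012  0.0479] tilt -3.5091948467512024 botctr [-0.0022 -0.0012  0.0495] world z 6.053202283247405e-05 edge-botctr 0.03996173855943547
```

```bash
python3 nudge.py '[[0.05,0,0,0,0],[0.05,0,0,0,0],[0.05,0,0,0.001,0],[0.05,0,0,0.001,0],[0.05,0,0,0.001,0]]' 6|egrep 'eef|force'; python3 nudge.py '[[0.05,0,0,0.001,0],[0.05,0,0,0.001,0]]'|egrep 'eef|force'
```

```text
eef_pos: [0.5188, 0.0371, 0.0491]
force: [0.5, 0.5, -0.1]
gripper_force: 6.0
eef_pos: [0.5184, 0.0371, 0.0479]
force: [0.6, 0.9, -0.7]
gripper_force: 6.0
```

```bash
for i in 1 2; do python3 nudge.py '[[0.05,0,0,0.001,0],[0.05,0,0,0.002,0],[0.05,0,0,0.002,0]]'|egrep 'eef|force:'; done; python3 rim.py w8
python3 - <<'E'
from h import *
for n in ('w6','w7','w8'):
    g=cv2.cvtColor(cv2.imread(f'pics/{n}.png'),cv2.COLOR_BGR2GRAY).astype(int)
    print(n,' '.join(f'{r}:{int(g[r,308:319].mean())}' for r in list(range(198,276,3))+list(range(344,386,3))))
E
```

```text
eef_pos: [0.5187, 0.037, 0.0467]
force: [-0.8, -0.9, 6.1]
gripper_force: 6.0
eef_pos: [0.519, 0.0369, 0.0449]
force: [-0.8, -1.6, 7.8]
gripper_force: 6.0
w6 198:120 201:120 204:120 207:121 210:121 213:121 216:121 219:121 222:121 225:121 228:121 231:130 234:148 237:153 240:154 243:134 246:133 249:129 252:104 255:106 258:106 261:104 264:163 267:152 270:133 273:133 344:64 347:115 350:138 353:117 356:93 359:94 362:92 365:92 368:122 371:131 374:57 377:69 380:82 383:82
w7 198:121 201:121 204:128 207:148 210:152 213:154 216:154 219:154 222:129 225:128 228:116 231:107 234:106 237:108 240:108 243:108 246:107 249:107 252:108 255:107 258:130 261:126 264:126 267:126 270:125 273:125 344:64 347:92 350:119 353:134 356:64 359:40 362:40 365:40 368:40 371:40 374:40 377:69 380:82 383:82
w8 198:121 201:123 204:141 207:151 210:155 213:155 216:154 219:154 222:141 225:126 228:128 231:107 234:107 237:108 240:108 243:108 246:107 249:108 252:107 255:107 258:129 261:127 264:127 267:127 270:127 273:126 344:64 347:106 350:93 353:119 356:135 359:65 362:41 365:41 368:41 371:41 374:40 377:69 380:82 383:82
```

The numbers now explain the jam. The floor disc is concentric with the rim in w6, so the cup was tilted with its mouth toward the camera. Its bar had come down on top of the chute lip, and that is what I pushed against. I'll lift, back out, stand the cup on free table in front of the machine to level it, and re-grip harder.

```bash
python3 nudge.py '[[0.05,0,0,0,0],[0.05,0,0,-0.01,0],[0.05,0,0,-0.02,0],[0.05,0.01,0,-0.025,0],[0.05,0.03,0,-0.025,0],[0.05,0.06,0,-0.025,0],[0.05,0.09,0,-0.03,0],[0.05,0.09,0,-0.03,0]]' 25; python3 rim.py w9;python3 - <<'E'
from h import *
f=arm.grab_frame('top');s=arm.grab_frame('side');cv2.imwrite('pics/t9.png',f[:,:,::-1]);cv2.imwrite('pics/s9.png',s[:,:,::-1])
g=cv2.cvtColor(cv2.imread('pics/w9.png'),cv2.COLOR_BGR2GRAY)
print(' '.join(f'{r}:{int(g[r,308:319].mean())}' for r in list(range(170,310,3))+list(range(344,386,3))))
e=cv2.Canny(g,30,80)
for r in range(190,310,8):print(r,np.where(e[r,220:410])[0]+220)
# jar: green cap in start top view
t=cv2.imread('pics/top0.png');h=cv2.cvtColor(t,cv2.COLOR_BGR2HSV);m=cv2.inRange(h,(50,120,60),(80,255,255));m[:295]=0
ys,xs=np.where(m);print('jar',onz('top',(xs.mean(),ys.mean()),.055))
E
```

```text
t: 11.12
eef_pos: [0.4252, 0.053, 0.0748]
ee_rot: [-3.141, -0.002, 2.954]
force: [-0.3, -1.1, -1.6]
width: 0.0532
gripper_force: 24.9
170:116 173:116 176:117 179:116 182:116 185:116 188:116 191:116 194:116 197:116 200:117 203:116 206:116 209:116 212:117 215:116 218:117 221:117 224:117 227:117 230:117 233:117 236:114 239:131 242:131 245:131 248:142 251:141 254:141 257:141 260:141 263:140 266:140 269:139 272:151 275:208 278:176 281:143 284:138 287:138 290:137 293:137 296:137 299:137 302:137 305:136 308:136 344:66 347:84 350:93 353:93 356:93 359:92 362:92 365:105 368:136 371:103 374:61 377:74 380:82 383:82
190 [388]
198 [381 387 388 389 390 391 392 393 399 403 404 405 406 407 408 409]
206 []
214 []
222 [245 248]
230 []
238 [225 234 235 236 237 238 239 249 301 302 303 304 305 306 307 308 309 310
 311 312 313 314 315 316 317 318 319 320 321 322 323 324 325 326 327 328
 329 366 386]
246 [221 251 252 266 267 268 269 278 279 294 295 296 302 303 304 326 327 333
 334 346 347 348 349 362 363 388]
254 [266 267 277 278 279 286 287 343 344 349 350 360 361]
262 [259 268 269 278 279 352 358 359 369]
270 [254 262 273 274 356 357 365 366 373]
278 [221 222 223 224 225 226 227 228 229 230 231 232 233 234 235 236 237 238
 239 240 241 242 243 244 245 249 257 258 271 310 313 314 315 317 318 346
 360 369 370 379 380 383 384 385 386 387 388 389 390 391 392 393 394 395
 396 397 398 399 400 401 402 403 404 405 406 407 408]
286 [245 247 254 269 361 374 381 383 384]
294 [242 246 252 269 361 375 382 387]
302 [238 244 251 271 360 376 383 391]
jar [0.36066627 0.18024542 0.055     ]
```

```bash
python3 nudge.py '[[0.05,0.008,0,0,0],[0.05,0.008,0,0.015,0],[0.05,0.008,0,0.028,0],[0.05,0.008,0,0.031,0],[0.05,0.008,0,0.033,0],[0.05,0.008,0,0.033,0]]' 10|egrep 'eef|force:'; for i in 1 2 3; do python3 nudge.py '[[0.05,0,0,0.001,0],[0.05,0,0,0.002,0],[0.05,0,0,0.003,0],[0.05,0,0,0.003,0]]' 6|egrep 'eef|force:';done
```

```text
eef_pos: [0.4221, 0.0553, 0.0409]
force: [0.4, -0.2, -1.2]
gripper_force: 9.9
eef_pos: [0.4221, 0.0555, 0.0382]
force: [-0.2, 0.0, -0.5]
gripper_force: 6.0
eef_pos: [0.4219, 0.0553, 0.0349]
force: [-0.1, -0.2, -0.5]
gripper_force: 6.0
eef_pos: [0.4219, 0.0553, 0.0318]
force: [0.1, 0.2, -1.9]
gripper_force: 6.0
```

```bash
cat > prof.py <<'E'
from h import *
import sys
g=cv2.cvtColor(cv2.imread(f'pics/{sys.argv[1]}.png'),cv2.COLOR_BGR2GRAY)
print(' '.join(f'{r}:{int(g[r,308:319].mean())}' for r in list(range(215,316,3))+list(range(344,386,3))))
E
python3 nudge.py '[[0.05,0,0,0.001,0],[0.05,0,0,0.002,0],[0.05,0,0,0.002,0]]'|egrep 'eef|force:'; python3 rim.py w10; python3 prof.py w10;python3 nudge.py '[[0.05,0,0,0.001,0],[0.05,0,0,0.002,0],[0.05,0,0,0.002,0]]'|egrep 'eef|force:'; python3 rim.py w11; python3 prof.py w11
```

```text
eef_pos: [0.422, 0.0554, 0.0299]
force: [-0.5, 0.1, -0.8]
gripper_force: 6.0
215:122 218:123 221:122 224:123 227:123 230:123 233:123 236:119 239:137 242:137 245:137 248:148 251:148 254:148 257:147 260:147 263:147 266:146 269:147 272:205 275:225 278:210 281:144 284:144 287:144 290:144 293:143 296:143 299:143 302:143 305:142 308:143 311:143 314:97 344:66 347:86 350:95 353:95 356:96 359:95 362:95 365:118 368:135 371:107 374:60 377:75 380:84 383:83
eef_pos: [0.422, 0.0554, 0.0279]
force: [0.1, -0.4, -1.0]
gripper_force: 6.0
215:122 218:122 221:123 224:123 227:123 230:123 233:123 236:119 239:137 242:137 245:137 248:148 251:148 254:148 257:148 260:148 263:147 266:147 269:147 272:162 275:223 278:184 281:150 284:145 287:144 290:144 293:144 296:143 299:143 302:143 305:143 308:143 311:143 314:98 344:67 347:86 350:95 353:95 356:95 359:95 362:94 365:107 368:135 371:106 374:60 377:75 380:84 383:83
```

The cup is tilted ~35° (mouth toward the robot) and its lowest edge is almost exactly under the grip. I'll drag it gently on the table with a light grip so that it rotates upright.

```bash
python3 nudge.py '[[0.05,0.008,0,-0.002,0],[0.05,0.015,0,-0.002,0],[0.05,0.015,0,0.001,0],[0.05,0.015,0,0.002,0],[0.05,0.015,0,0.002,0]]' 4|egrep 'eef|force:';python3 nudge.py '[[0.05,-0.003,0,0.001,0],[0.05,-0.006,0,0.001,0],[0.05,-0.009,0,0.002,0],[0.05,-0.009,0,0.002,0]]' 4|egrep 'eef|force:'; python3 rim.py w12; python3 prof.py w12
```

```text
eef_pos: [0.4072, 0.0583, 0.0259]
force: [-0.8, -0.3, -1.3]
gripper_force: 4.0
eef_pos: [0.417, 0.0566, 0.024]
force: [-0.1, 0.5, 0.5]
gripper_force: 4.0
215:122 218:122 221:122 224:123 227:123 230:123 233:123 236:115 239:124 242:139 245:129 248:148 251:147 254:146 257:146 260:146 263:145 266:145 269:145 272:173 275:226 278:226 281:190 284:142 287:142 290:141 293:141 296:140 299:140 302:140 305:140 308:140 311:140 314:97 344:67 347:87 350:97 353:96 356:97 359:97 362:96 365:95 368:136 371:124 374:62 377:77 380:85 383:85
```

```bash
for i in 1 2; do python3 nudge.py '[[0.05,-0.002,0,0.001,0],[0.05,-0.004,0,0.0015,0],[0.05,-0.006,0,0.002,0],[0.05,-0.006,0,0.002,0]]' 4|egrep 'eef|force:'; python3 rim.py w13$i; python3 prof.py w13$i; done
```

```text
eef_pos: [0.4223, 0.0553, 0.0219]
force: [0.0, -0.7, 0.3]
gripper_force: 3.9
215:122 218:123 221:123 224:122 227:122 230:121 233:102 236:102 239:102 242:101 245:136 248:137 251:129 254:137 257:137 260:136 263:135 266:135 269:134 272:151 275:207 278:233 281:171 284:133 287:133 290:132 293:133 296:133 299:133 302:133 305:133 308:133 311:132 314:93 344:66 347:86 350:97 353:98 356:98 359:98 362:97 365:96 368:105 371:127 374:104 377:86 380:84 383:84
eef_pos: [0.4283, 0.0543, 0.02]
force: [0.3, 0.1, -1.3]
gripper_force: 4.0
215:122 218:122 221:122 224:122 227:108 230:103 233:103 236:103 239:105 242:104 245:103 248:115 251:139 254:129 257:132 260:131 263:130 266:130 269:130 272:142 275:208 278:238 281:175 284:130 287:130 290:130 293:131 296:131 299:130 302:130 305:130 308:130 311:129 314:91 344:66 347:87 350:100 353:100 356:100 359:99 362:99 365:98 368:99 371:125 374:153 377:104 380:83 383:83
```

```bash
for i in 1 2; do python3 nudge.py '[[0.05,-0.002,0,0.001,0],[0.05,-0.004,0,0.0015,0],[0.05,-0.005,0,0.002,0],[0.05,-0.005,0,0.002,0]]' 4|egrep 'eef|force:'; python3 rim.py w14$i; python3 prof.py w14$i; done
```

```text
eef_pos: [0.4331, 0.0533, 0.018]
force: [-0.7, 1.7, -0.7]
gripper_force: 4.0
215:122 218:122 221:121 224:107 227:105 230:106 233:105 236:105 239:106 242:106 245:106 248:106 251:104 254:137 257:129 260:128 263:128 266:128 269:128 272:130 275:212 278:237 281:186 284:129 287:129 290:129 293:129 296:129 299:129 302:128 305:128 308:128 311:127 314:90 344:66 347:90 350:102 353:103 356:101 359:101 362:101 365:100 368:101 371:133 374:189 377:109 380:84 383:84
eef_pos: [0.4378, 0.0524, 0.016]
force: [-3.0, 1.1, 2.5]
gripper_force: 4.0
215:122 218:108 221:106 224:106 227:106 230:106 233:105 236:107 239:107 242:107 245:107 248:105 251:134 254:129 257:126 260:128 263:127 266:128 269:128 272:128 275:129 278:210 281:235 284:194 287:129 290:129 293:129 296:128 299:128 302:128 305:127 308:127 311:127 314:83 344:68 347:91 350:105 353:104 356:103 359:103 362:103 365:102 368:113 371:122 374:194 377:175 380:86 383:86
```

```bash
cat > tilt.py <<'E'
from h import *
import sys
from scipy.optimize import least_squares
np.set_printoptions(precision=4,suppress=True)
z=pose()[2,3];rows=[float(x) for x in sys.argv[1:4]]
R=[wray((313,p),np.eye(4)) for p in rows]
def f(k):
    a,b,c=[o+d*q for (o,d),q in zip(R,k)]
    return [np.linalg.norm(a-b)-.054,np.linalg.norm(a-c)-.05,((a-b)@(c-a))*20]
for k0 in ([.14,.14,.18],[.12,.16,.17]):
    r=least_squares(f,k0);a,b,c=[o+d*q for (o,d),q in zip(R,r.x)];bc=(a+b)/2+c-a
    print(r.cost,'rim',a[[0,2]],b[[0,2]],'bn',c[[0,2]],'tilt',np.degrees(np.arctan2(a[2]-b[2],a[0]-b[0])),'bc',bc[[0,2]],'z bn,bf',z-c[2],z-(b+c-a)[2])
E
python3 tilt.py 250 378 217
python3 - <<'E'
from h import *
g=cv2.cvtColor(cv2.imread('pics/w142.png'),cv2.COLOR_BGR2GRAY);e=cv2.Canny(g,30,80)
for r in range(205,386,6):print(r,np.where(e[r,225:400])[0]+225)
E
```

```text
2.59056229828289e-24 rim [ 0.0363 -0.0378] [-0.0177 -0.0373] bn [0.0368 0.0122] tilt -0.5283427964497086 bc [0.0098 0.0124] z bn,bf 0.0038798281833190666 0.00338188395008451
1.6344446592510015e-21 rim [ 0.0363 -0.0378] [-0.0177 -0.0373] bn [0.0368 0.0122] tilt -0.5283427473393904 bc [0.0098 0.0124] z bn,bf 0.003879828074895824 0.003381883887857328
205 []
211 []
217 [307 308 309 310 311 312 316 317 318 319 320 321]
223 [288 289 339 340 341]
229 [279 280 350 351]
235 [273 274 355 356]
241 [268 269 360 361]
247 [265 364]
253 [262 293 294 295 296 297 335 336 337 338 339 366]
259 [260 278 279 280 349 350 351 368]
265 [257 258 268 269 270 360 361 362 371]
271 [255 261 262 366 367 373]
277 [257 265 267 268 294 295 296 297 298 299 306 311 312 313 314 315 316 317
 322 329 330 331 332 333 334 335 343 347 348 349 350 351 352 359 363 364
 372 373]
283 [247 248 250 251 261 269 290 291 292 294 304 305 306 307 308 309 311 321
 322 323 324 325 326 339 340 341 342 343 344 347 356 357 358 368 369 378
 381 382]
289 [245 249 256 257 272 357 372 380 384]
295 [242 247 254 255 275 276 353 354 374 382 387]

[... 484 characters left out ...]
1 250 259 260 261 262 266 267 371 373 374 375 376 377 378 398]
355 [232 248 265 266 273 274 355 356 364 365 368 374 375 381 397]
361 [233 246 261 262 265 266 283 284 285 344 345 346 383 396]
367 [233 245 262 300 301 302 303 304 305 306 307 323 324 325 326 327 328 384
 396]
373 [234 235 249 250 252 260 262 263 267 271 282 285 286 287 288 289 290 291
 292 293 295 296 297 298 303 304 305 306 307 308 309 310 311 312 313 314
 319 320 321 322 330 331 332 333 334 335 336 337 338 339 340 341 342 343
 344 345 346 347 348 349 350 351 352 353 354 355 356 362 394 395]
379 []
385 [226 227 228 229 230 231 232 233 234 235 236 237 238 239 240 241 242 386
 387 388 389 390 391 392 393 394 395 396 397 398 399]
```

The fit is consistent: tilt −0.5°, and the bottom within 4 mm of the table. So the cup stands upright on the table, gripped deep (rim ~35 mm above TCP) and off-centre by ~7–10 mm. I'll open, rise and recentre, then re-grip harder.

```bash
python3 nudge.py '[[0.06,0,0,0,0],[0.075,0,0,0,0],[0.08,0,0,0,0],[0.08,0,0,0,0],[0.08,0.004,0,-0.008,0],[0.08,0.008,0,-0.014,0],[0.08,0.008,0,-0.014,0]]' 4; python3 rim.py w15; python3 prof.py w15
python3 - <<'E'
from h import *
g=cv2.cvtColor(cv2.imread('pics/w15.png'),cv2.COLOR_BGR2GRAY);e=cv2.Canny(g,30,80)
for r in list(range(215,314,8))+list(range(347,375,5)):print(r,np.where(e[r,225:400])[0]+225)
E
```

```text
t: 16.28
eef_pos: [0.4298, 0.0542, 0.0314]
ee_rot: [3.14, 0.001, 2.955]
force: [-0.6, 0.2, -1.0]
width: 0.0796
gripper_force: 0.0
215:116 218:117 221:117 224:116 227:103 230:102 233:101 236:101 239:101 242:102 245:102 248:102 251:102 254:105 257:128 260:126 263:229 266:173 269:123 272:123 275:124 278:163 281:230 284:230 287:230 290:228 293:149 296:124 299:124 302:123 305:123 308:123 311:123 314:84 344:70 347:90 350:102 353:102 356:101 359:100 362:208 365:196 368:158 371:211 374:216 377:176 380:87 383:87
215 []
223 []
231 [289 290 291 336 337 338]
239 [278 279 348 349]
247 [272 273 356]
255 [264 265 266 267 306 307 308 309 310 311 313 314 315 316 317 318 319 320
 360 378 379 380 381 382 383 384 387]
263 [263 264 265 281 282 296 297 298 299 300 326 329 330 331 332 333 345 346
 347 362 363 378 379 380 392 393 394]
271 [262 268 269 339 343 357 358 365]
279 [229 259 262 263 271 291 295 299 300 301 302 303 304 313 314 316 317 318
 319 320 328 333 334 335 336 343 347 348 349 350 351 352 356 357 365 368]
287 [229 257 264 273 275 303 335 345 346 347 348 349 350 355 364 371]
295 [230 253 254 2
[... 274 characters left out ...]
302 303 304 305 306 307 308 309 310 311
 312 313 314 315 316 317 318 319 320 321 322 323 324 325 326 327 328 329
 330 331 332 333 334 335 336 337 338 339 341 342 343 344 345 346 347 352
 353 359 371 395 396 397 398 399]
352 [261 270 271 273 274 280 281 282 345 346 347 355 356 362 363 364 368 369
 374 375 376 377 378 379 380 385 386 390 391 392]
357 [259 269 279 280 281 287 291 292 293 335 336 337 346 347 348]
362 [258 267 291 292 316 336 337 338 339]
367 [232 237 238 239 240 241 242 243 244 245 246 247 248 249 250 251 252 256
 257 265 268 269 317 327 383 384 385 386 387 388 389 390 391 392 393 394
 395 396 397 398 399]
372 [254 256 265 275 276 277 299 301 314 316 321 322 325 346 348 378 379]
```

```bash
python3 tilt.py 256 366 226
python3 - <<'E'
from h import *
z=pose()[2,3]
for r,h in ((256,.05),(226,0.001)):
    o,d=wray((313,r),np.eye(4));P=o+d*(z-h-o[2])/d[2];print(r,P,'ctr x',P[0]-.027)
o,d=wray((314,311),np.eye(4));P=o+d*(z-.05-o[2])/d[2];print('y',P)
E
```

```text
3.9443280643931026e-25 rim [ 0.0267 -0.0156] [-0.0273 -0.0154] bn [0.0269 0.0344] tilt -0.2300823046459012 bc [-0.0001  0.0345] z bn,bf -0.003318251457337964 -0.0035350983148751645
8.736263686109005e-19 rim [ 0.0267 -0.0156] [-0.0273 -0.0154] bn [0.0269 0.0344] tilt -0.23008212394918018 bc [-0.0001  0.0345] z bn,bf -0.003318255081429463 -0.003535101773584789
256 [ 0.02784459 -0.00088477 -0.01895998] ctr x 0.0008445920767683295
226 [ 0.02800062 -0.00110511  0.03004002] ctr x 0.0010006219656815592
y [ 0.00353911 -0.00047276 -0.01895998]
```

```bash
python3 nudge.py '[[0.05,0,0,0,0],[0.05,0,0,0,0],[0.05,0,0,0,0],[0.05,0,0,0,0],[0.05,0,0,-0.006,0],[0.05,0,0,-0.012,0],[0.05,0,0,-0.018,0],[0.05,0,0,-0.024,0],[0.05,0,0,-0.024,0],[0.05,0,0,-0.024,0]]' 45; python3 rim.py w16; python3 prof.py w16
python3 - <<'E'
from h import *
g=cv2.cvtColor(cv2.imread('pics/w16.png'),cv2.COLOR_BGR2GRAY);e=cv2.Canny(g,30,80)
for r in list(range(207,280,8)):print(r,np.where(e[r,225:400])[0]+225)
E
```

```text
t: 17.17
eef_pos: [0.4302, 0.0541, 0.0546]
ee_rot: [3.141, 0.001, 2.954]
force: [-0.2, -0.5, -1.6]
width: 0.0518
gripper_force: 45.0
215:119 218:119 221:119 224:111 227:105 230:103 233:103 236:103 239:103 242:104 245:105 248:105 251:103 254:132 257:130 260:177 263:126 266:126 269:126 272:127 275:230 278:234 281:234 284:234 287:232 290:174 293:128 296:127 299:127 302:128 305:127 308:128 311:112 314:85 344:82 347:101 350:112 353:111 356:153 359:222 362:241 365:233 368:226 371:223 374:231 377:152 380:98 383:97
207 [385 386 387 388]
215 []
223 []
231 [289 290 291 340 341]
239 [236 237 238 239 279 280 350 351]
247 [273 274 357 358]
255 [240 241 269 270 293 294 295 296 297 298 334 335 336 361 366 388]
263 [242 266 278 279 350 351 364 386]
271 [263 268 359 360 366]
279 [247 248 250 257 260 263 269 270 273 293 354 355 359 366 369 372 379 381
 382]
```

```bash
python3 nudge.py '[[0.05,-0.03,0,0,0],[0.05,-0.05,0,0,0],[0.05,-0.06,0,0,0],[0.05,-0.06,0,0,0]]'; python3 nudge.py '[[0.05,-0.005,0,0,0],[0.05,-0.01,0,0,0],[0.05,-0.01,0,0,0]]'|egrep 'eef|force:'
```

```text
t: 17.55
eef_pos: [0.488, 0.0422, 0.0548]
ee_rot: [-3.139, -0.004, 2.954]
force: [-13.8, 3.9, 24.7]
width: 0.0517
gripper_force: 45.0
eef_pos: [0.4987, 0.0408, 0.0558]
force: [-11.2, 1.8, 27.1]
gripper_force: 44.9
```

```bash
python3 nudge.py '[[0.05,-0.005,0,0,0],[0.05,-0.01,0,0,0],[0.05,-0.01,0,0,0]]'|egrep 'eef|force:'; python3 rim.py w17; python3 prof.py w17
python3 - <<'E'
from h import *
ex=np.array([np.cos(.188),-np.sin(.188)]);ey=np.array([-ex[1],ex[0]]);d=np.array([.5245,.036])-pose()[:2,3];print('to place',d@ex,d@ey)
f=cv2.imread('pics/w17.png');g=cv2.cvtColor(f,cv2.COLOR_BGR2GRAY);e=cv2.Canny(g,30,80)
for r in list(range(195,300,8)):print(r,np.where(e[r,130:500])[0]+130)
for c in (200,215,230,400,415,430):print('col',c,np.where(e[150:300,c])[0]+150)
E
```

```text
eef_pos: [0.51, 0.0391, 0.056]
force: [-4.9, 0.1, 22.6]
gripper_force: 45.0
215:121 218:122 221:122 224:123 227:122 230:121 233:121 236:122 239:122 242:122 245:124 248:124 251:123 254:123 257:123 260:123 263:123 266:123 269:124 272:123 275:123 278:122 281:120 284:126 287:129 290:174 293:170 296:147 299:126 302:120 305:119 308:119 311:119 314:86 344:66 347:73 350:123 353:147 356:146 359:145 362:144 365:143 368:143 371:144 374:144 377:115 380:83 383:83
to place 0.014943588889527274 -0.0003721314167140443
195 [183 186 255 373 443 455 497]
203 [130 131 136 139 140 141 142 143 153 154 155 156 158 159 167 168 169 187
 188 254 374 436 437 441 454 455 498]
211 [181 254 375 432 433 434 435 496]
219 [171 172 176 253 375 446 447 455 456 457 458 459 496]
227 [170 175 252 376 447 460 495 496]
235 [171 177 252 377 445 460 494]
243 [172 176 251 377 445 459 492]
251 [172 178 226 227 231 251 378 443 446 461 462 487]
259 [173 178 250 379 443 458 463 474 475 476]
267 [175 180 219 220 225 250 380 384 385 444 445 446 447 456 457]
275 [165 166 167 168 169 170 171 172 173 174 175 176 177 178 179 180 181 182
 183 184 185 186 187 188 189 190 191 192 193 194 195 196 197 198 199 200
 201 234 249 380 389 429 430 431 432 433 434 435 436 437 438 439 440 441
 442 443 444 445 446 447 448 449 450 451 452 453 454 455 456 457 458 459
 460 461 462 463 464 465 466 467]
283 [203 220 221 409 410 426]
291 [204 215 216 245 246 248 293 294 342 343 381 383 384 413 414 425]
299 [192 193 201 202 205 208 209 242 248 278 279 302 303 313 315 330 346 347
 348 349 381 387 420 421 424 427 428 436 437]
col 200 [179 275 298]
col 215 [165 166 167 168 169 271 291 292 293]
col 230 [155 247 248 255 268 278]
col 400 [218 278]
col 415 [218 281 293 294]
col 430 [218 275 298]
```

The cup tripped on the plate and tilted, mouth forward. I'll back out, level it again on the table, and next time go in slower, higher and with a firmer grip.

```bash
python3 nudge.py '[[0.05,0.005,0,-0.002,0],[0.05,0.015,0,-0.004,0],[0.05,0.03,0,-0.006,0],[0.05,0.045,0,-0.008,0],[0.05,0.06,0,-0.01,0],[0.05,0.075,0,-0.01,0],[0.05,0.09,0,-0.01,0],[0.05,0.09,0,-0.01,0]]'; python3 rim.py w18; python3 prof.py w18
python3 - <<'E'
from h import *
f=cv2.imread('pics/w18.png');g=cv2.cvtColor(f,cv2.COLOR_BGR2GRAY);e=cv2.Canny(g,30,80)
print('col313',np.where(e[100:390,313])[0]+100)
for r in list(range(170,315,8))+[350,360,370]:print(r,np.where(e[r,225:400])[0]+225)
E
```

```text
t: 18.77
eef_pos: [0.4166, 0.0551, 0.0635]
ee_rot: [-3.141, -0.002, 2.954]
force: [-0.9, -0.5, -1.9]
width: 0.0511
gripper_force: 45.0
215:120 218:120 221:120 224:120 227:119 230:120 233:120 236:121 239:122 242:121 245:122 248:121 251:121 254:121 257:122 260:122 263:121 266:121 269:120 272:119 275:122 278:111 281:121 284:150 287:164 290:165 293:158 296:149 299:124 302:121 305:120 308:120 311:121 314:90 344:83 347:113 350:128 353:136 356:165 359:240 362:252 365:252 368:252 371:252 374:252 377:225 380:101 383:100
col313 [283 299 314 347 357 377 387]
170 []
178 [358 359]
186 [367 398]
194 [370 390]
202 [372 381 387]
210 [373 379 381 382]
218 [374]
226 [242 245 375]
234 [375]
242 []
250 [244 245 246 377 387]
258 [250 251 378 389 390 391 392 393 394]
266 [251 379]
274 [250 379]
282 [302 303 307 314 315 316 317 323 380]
290 [246 249 292 293 339 381 383]
298 [242 249 278 279 281 285 286 300 301 302 311 314 315 327 346 347 348 349
 380 381 387]
306 [239 253 274 284 285 287 292 343 356 357 376 390]
314 [266 267 268 269 270 271 272 273 274 275 276 277 278 281 282 283 284 285
 286 287 288 289 290 291 292 293 294 295 296 297 298 299 300 301 302 303
 304 305 306 307 308 309 310 311 312 313 314 315 316 317 318 319 320 321
 322 323 324 325 326 327 328 329 330 331 332 333 334 335 336 337 338 339
 340 341 342 345 346 347 348 349 350 351 352 353 354 355 356 357 358 359
 361 362 363 364 365 366 367 368]
350 [233 251 378 396]
360 [234 248 320 359 360 381 395]
370 [235 245 384 394]
```

```bash
python3 nudge.py '[[0.05,0,0,0.008,0],[0.05,0,0,0.015,0],[0.05,0,0,0.018,0],[0.05,0,0,0.021,0],[0.05,0,0,0.023,0],[0.05,0,0,0.023,0]]' 8|egrep 'eef|force:'; for i in 1 2 3; do python3 nudge.py '[[0.05,0,0,0.001,0],[0.05,0,0,0.002,0],[0.05,0,0,0.003,0],[0.05,0,0,0.003,0]]' 5|egrep 'eef|force:'; python3 rim.py w19$i; python3 prof.py w19$i|cut -c1-250; done
```

```text
eef_pos: [0.4199, 0.0555, 0.0403]
force: [-0.3, -0.2, -1.0]
gripper_force: 8.0
eef_pos: [0.4205, 0.056, 0.0384]
force: [-1.1, 0.5, 3.3]
gripper_force: 5.0
215:123 218:124 221:123 224:123 227:122 230:123 233:123 236:124 239:124 242:124 245:124 248:124 251:124 254:124 257:124 260:124 263:124 266:123 269:122 272:123 275:117 278:130 281:143 284:164 287:166 290:162 293:147 296:138 299:123 302:123 305:122 30
eef_pos: [0.4211, 0.0564, 0.0358]
force: [-1.4, 1.1, 6.7]
gripper_force: 5.4
215:123 218:123 221:123 224:123 227:122 230:123 233:123 236:124 239:125 242:124 245:124 248:125 251:124 254:123 257:124 260:125 263:124 266:124 269:123 272:123 275:118 278:120 281:123 284:146 287:159 290:166 293:166 296:166 299:151 302:132 305:129 30
eef_pos: [0.421, 0.0558, 0.033]
force: [-0.3, -3.5, 12.3]
gripper_force: 6.6
215:123 218:124 221:123 224:122 227:122 230:123 233:124 236:124 239:124 242:124 245:124 248:124 251:124 254:124 257:124 260:125 263:124 266:123 269:122 272:121 275:123 278:114 281:122 284:122 287:123 290:133 293:145 296:164 299:165 302:165 305:146 30
```

```bash
python3 nudge.py '[[0.05,0,0,0,0],[0.05,0,0,-0.02,0],[0.05,0,0,-0.04,0],[0.05,0,0,-0.06,0],[0.05,-0.03,-0.035,-0.06,0],[0.05,-0.06,-0.07,-0.06,0],[0.05,-0.09,-0.105,-0.06,0],[0.05,-0.12,-0.14,-0.06,0],[0.05,-0.142,-0.162,-0.06,0],[0.05,-0.142,-0.162,-0.06,0],[0.05,-0.142,-0.162,-0.06,0]]' 30; python3 rim.py w20
python3 - <<'E'
from h import *
f=cv2.imread('pics/w20.png');g=cv2.cvtColor(f,cv2.COLOR_BGR2GRAY);e=cv2.Canny(g,30,80)
print('col313',np.where(e[60:390,313])[0]+60)
for r in list(range(130,315,8))+[350,356,362,370]:print(r,np.where(e[r,225:400])[0]+225)
print(' '.join(f'{r}:{int(g[r,308:319].mean())}' for r in range(130,380,4)))
E
```

```text
t: 21.38
eef_pos: [0.5303, -0.1322, 0.0912]
ee_rot: [-3.141, -0.001, 2.951]
force: [0.5, 0.3, -1.1]
width: 0.0517
gripper_force: 30.8
col313 [ 66  67  85 100 103 106 157 164 179 289 290 306 307 314 347 377 387]
130 [227 228 376]
138 [366]
146 [343 344 346]
154 [321]
162 [270]
170 [261 282 283 284 326 327 328 329 330 331]
178 [247 248 268 269 315 316 317 318 360 361]
186 [284 368]
194 [371]
202 [373]
210 [251 253 374]
218 [375]
226 [232 252 376 385]
234 [225 226 227 229 230 251 377 384 385 386 387 388 389 392 393 397 398 399]
242 [251 378]
250 [250 379]
258 [249 380]
266 [249 381]
274 [248 381]
282 [382]
290 [245 247 312 313 318 383 384]
298 [242 246 291 292 295 299 300 301 335 384 387]
306 [239 249 250 283 284 313 314 322 347 348 349 379 390 391]
314 [269 270 271 272 273 274 275 276 277 278 279 280 281 282 283 284 285 286
 287 288 289 290 291 292 293 296 297 298 299 300 301 302 303 306 307 308
 309 310 311 312 313 314 315 316 317 318 319 320 321 322 323 324 325 326
 327 328 329 330 331 332 333 334 335 336 337 338 339 340 341 342 343 344
 345 346 347 348 349 350 352 353 354 355 356 357 358 359 360]
350 [232 250 337 338 339 340 346 347 348 349 350 351 352 353 359 360 361 362
 379 396]
356 [233 249 380 396]
362 [234 247 382 395]
370 [235 245 384 394]
130:139 134:139 138:138 142:138 146:137 150:137 154:137 158:117 162:110 166:133 170:132 174:132 178:129 182:111 186:110 190:110 194:110 198:110 202:110 206:109 210:109 214:110 218:110 222:109 226:108 230:109 234:110 238:110 242:110 246:111 250:110 254:110 258:110 262:110 266:110 270:108 274:109 278:101 282:108 286:109 290:130 294:146 298:148 302:147 306:131 310:109 314:80 318:60 322:63 326:65 330:67 334:68 338:68 342:68 346:93 350:211 354:211 358:211 362:211 366:211 370:211 374:211 378:89
```

The tilt is now ~57° mouth-forward with the bumper lowest, just ahead of the pivot. Dragging toward the robot under a light grip should bring the cup up.

```bash
python3 nudge.py '[[0.05,0,0,0.03,0],[0.05,0,0,0.045,0],[0.05,0,0,0.052,0],[0.05,0,0,0.053,0],[0.05,0,0,0.053,0]]' 5|egrep 'eef|force:'
cat > col.py <<'E'
from h import *
import sys
g=cv2.cvtColor(cv2.imread(f'pics/{sys.argv[1]}.png'),cv2.COLOR_BGR2GRAY)
print(' '.join(f'{r}:{int(g[r,308:319].mean())}' for r in list(range(150,314,4))+list(range(346,380,4))))
E
python3 nudge.py '[[0.05,0.004,0,0,0],[0.05,0.008,0,0.001,0],[0.05,0.012,0,0.001,0],[0.05,0.012,0,0.001,0]]' 4|egrep 'eef|force:'; python3 rim.py w21; python3 col.py w21
```

```text
eef_pos: [0.5294, -0.1291, 0.0393]
force: [1.3, -0.3, -1.2]
gripper_force: 5.0
eef_pos: [0.5168, -0.1273, 0.0386]
force: [0.5, 0.1, -1.8]
gripper_force: 4.0
150:124 154:124 158:123 162:105 166:120 170:119 174:102 178:101 182:100 186:99 190:99 194:99 198:99 202:99 206:98 210:98 214:98 218:98 222:98 226:98 230:98 234:99 238:99 242:98 246:99 250:98 254:99 258:99 262:99 266:98 270:96 274:100 278:91 282:97 286:98 290:105 294:127 298:133 302:132 306:127 310:103 346:83 350:194 354:193 358:194 362:193 366:193 370:193 374:193 378:80
```

```bash
python3 nudge.py '[[0.05,0,0,0.002,0],[0.05,0,0,0.004,0],[0.05,0.004,0,0.005,0],[0.05,0.008,0,0.006,0],[0.05,0.012,0,0.007,0],[0.05,0.012,0,0.007,0]]' 4|egrep 'eef|force:'; python3 rim.py w22; python3 col.py w22
```

```text
eef_pos: [0.5052, -0.1256, 0.0312]
force: [-0.7, -1.7, 3.0]
gripper_force: 3.9
150:124 154:124 158:123 162:122 166:99 170:97 174:97 178:96 182:95 186:94 190:94 194:93 198:93 202:93 206:93 210:92 214:92 218:94 222:93 226:92 230:92 234:93 238:91 242:92 246:96 250:96 254:96 258:89 262:90 266:91 270:92 274:97 278:102 282:105 286:104 290:104 294:105 298:105 302:102 306:98 310:94 346:82 350:191 354:191 358:191 362:192 366:191 370:191 374:191 378:79
```

```bash
for i in 1 2; do python3 nudge.py '[[0.05,0.004,0,0.001,0],[0.05,0.008,0,0.001,0],[0.05,0.012,0,0.002,0],[0.05,0.012,0,0.002,0]]' 4|egrep 'eef|force:'; python3 rim.py w23$i; python3 col.py w23$i; done
```

```text
eef_pos: [0.4929, -0.1229, 0.0287]
force: [-0.7, 1.6, 2.6]
gripper_force: 3.9
150:165 154:165 158:165 162:162 166:144 170:114 174:98 178:98 182:97 186:90 190:89 194:87 198:87 202:86 206:86 210:87 214:87 218:87 222:85 226:87 230:98 234:97 238:97 242:97 246:97 250:98 254:99 258:99 262:100 266:178 270:117 274:97 278:84 282:83 286:84 290:85 294:84 298:85 302:84 306:84 310:84 346:74 350:157 354:147 358:168 362:177 366:187 370:187 374:187 378:76
eef_pos: [0.4814, -0.1207, 0.0267]
force: [0.0, -0.2, -2.5]
gripper_force: 4.0
150:151 154:144 158:137 162:124 166:97 170:91 174:111 178:126 182:125 186:125 190:124 194:113 198:86 202:82 206:81 210:81 214:81 218:102 222:98 226:99 230:98 234:98 238:98 242:97 246:98 250:97 254:97 258:98 262:99 266:155 270:97 274:98 278:97 282:97 286:97 290:99 294:78 298:79 302:79 306:80 310:79 346:77 350:173 354:170 358:166 362:126 366:156 370:163 374:184 378:74
```

```bash
python3 tilt.py 265 366 216;python3 tilt.py 265 362 198
python3 - <<'E'
from h import *
g=cv2.cvtColor(cv2.imread('pics/w232.png'),cv2.COLOR_BGR2GRAY);e=cv2.Canny(g,20,60)
for r in list(range(190,314,7))+[350,354,358,362,366,370,374]:print(r,np.where(e[r,225:400])[0]+225)
E
```

```text
4.868074450925293e-19 rim [ 0.0261 -0.0247] [-0.0271 -0.0157] bn [0.0345 0.0246] tilt -9.664655803450707 bc [0.0079 0.0291] z bn,bf 0.002271918683439178 -0.0067936648011410194
3.717666586745895e-22 rim [ 0.0261 -0.0247] [-0.0271 -0.0157] bn [0.0345 0.0246] tilt -9.664656580551586 bc [0.0079 0.0291] z bn,bf 0.002271920714557313 -0.0067936634861392176
5.496826920904155e-28 rim [ 0.0311 -0.0385] [-0.0203 -0.0221] bn [0.0463 0.0091] tilt -17.6983913290148 bc [0.0206 0.0173] z bn,bf 0.017702993473625223 0.0012866776663417873
5.4159897416311215e-25 rim [ 0.0311 -0.0385] [-0.0203 -0.0221] bn [0.0463 0.0091] tilt -17.69839132961756 bc [0.0206 0.0173] z bn,bf 0.017702993473963924 0.0012866776660070273
190 [240 244 335 336 337 338]
197 [225 226 310 311 312 313 322 323 324 325 326 327 328 329]
204 [281 282 283 284 343 344 345]
211 [254 255 256 257 258 277 278 351 352]
218 [228 229 230 231 272 273 302 303 304 305 306 307 315 316 317 318 319 320
 321 322 323 324 358 359]
225 [267 268 280 281 344 345 346 362 363]
232 [264 270 271 272 357 358 365]
239 [259 260 262 263 353 354 364 369]
246 [255 258 
[... 281 characters left out ...]
248 254 298 299 300 323 324 325 326 331 332 333 374 381 383]
295 [242 243 249 255 372 373 379 386]
302 [240 251 252 258 259 370 376 390]
309 [236 237 255 262 366 367 373 374 392]
350 [232 250 253 271 272 273 274 281 282 283 287 288 289 290 316 319 326 328
 379 398]
354 [232 248 253 254 264 265 266 273 274 275 286 287 288 289 290 315 317 324
 327 381 397]
358 [232 247 268 269 271 279 284 285 287 288 289 290 291 301 302 303 304 313
 316 323 325 382 397]
362 [233 246 252 274 275 276 291 295 296 304 305 306 307 308 313 321 324 383
 396]
366 [234 245 288 289 290 291 292 293 307 308 309 310 312 319 320 322 384 396]
370 [234 244 305 306 307 308 311 313 314 317 320 321 385 395]
374 [225 226 227 235]
```

```bash
cat > pred.py <<'E'
from h import *
import sys
def row(x,z):
    H=np.array(arm.camera_params('wrist')['hand_eye']);c=arm.camera_params('wrist');v=H[:3,:3].T@(np.array([x,0,z])-H[:3,3]);r=np.arctan2(np.hypot(v[0],v[1]),v[2]);return c['cy']+c['fy']*r*v[1]/np.hypot(v[0],v[1])
h=float(sys.argv[1]) # TCP height above cup bottom
for tilt in [float(t) for t in sys.argv[2].split(',')]:
  for c in (0,.008,.016):
    t=np.radians(tilt) # + = mouth toward robot (tool +x); rotate about pivot (0,-.01)
    def P(x,zc):
        X=c+x;Z=h-zc+.01;return row(X*np.cos(t)+(-Z)*np.sin(t), -.01+X*np.sin(t)+Z*np.cos(t))
    print(tilt,c,'botN %d rimN %d rimNi %d floorN %d floorF %d rimFi %d rimF %d'%tuple(P(*p) for p in((.027,0),(.027,.05),(.024,.05),(.024,.003),(-.024,.003),(-.024,.05),(-.027,.05))))
E
python3 pred.py .027 -40,-20,0,20,30,40
```

```text
-40.0 0 botN 205 rimN 312 rimNi 315 floorN 214 floorF 269 rimFi 352 rimF 354
-40.0 0.008 botN 193 rimN 303 rimNi 306 floorN 203 floorF 261 rimFi 347 rimF 349
-40.0 0.016 botN 180 rimN 293 rimNi 297 floorN 190 floorF 253 rimFi 342 rimF 344
-20.0 0 botN 212 rimN 284 rimNi 290 floorN 221 floorF 294 rimFi 363 rimF 367
-20.0 0.008 botN 198 rimN 267 rimNi 274 floorN 207 floorF 283 rimFi 353 rimF 357
-20.0 0.016 botN 183 rimN 250 rimNi 256 floorN 191 floorF 272 rimFi 342 rimF 347
0.0 0 botN 229 rimN 261 rimNi 268 floorN 236 floorF 320 rimFi 369 rimF 375
0.0 0.008 botN 214 rimN 241 rimNi 249 floorN 221 floorF 307 rimFi 355 rimF 360
0.0 0.016 botN 198 rimN 220 rimNi 228 floorN 205 floorF 293 rimFi 339 rimF 345
20.0 0 botN 251 rimN 246 rimNi 254 floorN 256 floorF 345 rimFi 368 rimF 375
20.0 0.008 botN 236 rimN 227 rimNi 234 floorN 242 floorF 331 rimFi 350 rimF 357
20.0 0.016 botN 222 rimN 208 rimNi 215 floorN 227 floorF 316 rimFi 331 rimF 338
30.0 0 botN 264 rimN 243 rimNi 249 floorN 268 floorF 357 rimFi 365 rimF 372
30.0 0.008 botN 250 rimN 224 rimNi 231 floorN 254 floorF 342 rimFi 346 rimF 353
30.0 0.016 botN 236 rimN 207 rimNi 213 floorN 240 floorF 327 rimFi 326 rimF 333
40.0 0 botN 277 rimN 241 rimNi 247 floorN 280 floorF 368 rimFi 359 rimF 367
40.0 0.008 botN 264 rimN 225 rimNi 231 floorN 267 floorF 353 rimFi 340 rimF 347
40.0 0.016 botN 251 rimN 209 rimNi 215 floorN 254 floorF 338 rimFi 320 rimF 327
```

The predicted rows match an upright cup (bottom edge 198, rim 220, floor far edge 293), offset 12–16 mm toward the robot. I'll open, recentre and check the grip width.

```bash
python3 nudge.py '[[0.06,0,0,0,0],[0.075,0,0,0,0],[0.085,0,0,0,0],[0.085,0,0,0,0],[0.085,0.007,0,-0.002,0],[0.085,0.014,0,-0.005,0],[0.085,0.014,0,-0.005,0],[0.085,0.014,0,-0.005,0]]' 4|egrep 't:|eef|force:|width'; python3 rim.py w24; python3 pred.py .031 0
python3 - <<'E'
from h import *
g=cv2.cvtColor(cv2.imread('pics/w24.png'),cv2.COLOR_BGR2GRAY);e=cv2.Canny(g,20,60)
print('c313',np.where(e[150:390,310])[0]+150,np.where(e[150:390,318])[0]+150)
for r in list(range(200,314,6))+[350,356,362,368]:print(r,np.where(e[r,225:400])[0]+225)
E
```

```text
t: 24.22
eef_pos: [0.4682, -0.1182, 0.0325]
ee_rot: [3.141, 0.001, 2.955]
force: [-0.4, 0.9, -1.0]
width: 0.0853
gripper_force: 0.0
0.0 0 botN 227 rimN 258 rimNi 265 floorN 234 floorF 316 rimFi 364 rimF 370
0.0 0.008 botN 212 rimN 238 rimNi 245 floorN 219 floorF 304 rimFi 350 rimF 355
0.0 0.016 botN 197 rimN 218 rimNi 226 floorN 204 floorF 290 rimFi 334 rimF 340
c313 [162 180 181 182 201 222 248 256 257 264 278 286 308 314 347 355 360 375
 387] [156 220 248 258 262 263 276 277 287 309 314 347 355 361 362 367 368 369
 374 377 387]
200 [243 253 279 289 312 313 314 370]
206 [245 254 280 368 369]
212 [246 256 257 266 267 268 269 349 350 351 352]
218 [243 244 245 246 325 326 327]
224 [302 303 304 334 335]
230 [276 277 278 279 280 284 345 346]
236 [252 253 254 255 256 277 278 351 352]
242 [230 231 232 233 273 357]
248 [269 306 307 308 309 310 311 313 314 315 316 317 318 319 320 321 322 359
 360]
254 [258 259 260 261 262 267 284 285 286 342 343 344 362 372 373 374 375 376
 383 384 387 388 389 390 391 398]
260 [259 264 265 276 277 287 288 289 341 342 354 355 364 373 377 378 379 380
 387 388 391 392 393 394 395]
266 [262 268 352 360 361 367]
272 [260 263 264 270 273 356 359 366 367 370 384 397 398 399]
278 [257 259 260 267 272 298 306 308 309 310 311 312 313 320 325 326 327 328
 329 339 341 342 343 344 345 353 357 364 371]
284 [257 262 263 275 306 346 347 355 366 367 374]
290 [225 226 240 241 242 253 254 261 278 351 352 369 376]
296 [225 252 253 259 283 284 346 347 371 377]
302 [226 252 258 290 291 292 338 339 371 377]
308 [226 253 258 303 304 305 306 307 308 309 310 311 312 314 320 321 322 323
 324 325 326 371 377]
350 [261 263 270 273 280 281 282 286 290 291 338 339 340 345 346 350 351]
356 [253 259 262 268 271 292 293 302 314 330 331 339 340]
362 [258 260 266 269 318 320 327 329]
368 [257 259 280 281 282 283 316 318 324 327]
```

The rows agree on an upright cup about 1–4 mm off centre. I'll grip at 60 N, lift gently and check the tilt.

```bash
python3 nudge.py '[[0.085,0.001,0,0.002,0],[0.05,0.001,0,0.002,0],[0.05,0.001,0,0.002,0],[0.05,0.001,0,0.002,0],[0.05,0.001,0,0.002,0],[0.05,0.001,0,0.002,0],[0.05,0.001,0,-0.003,0],[0.05,0.001,0,-0.008,0],[0.05,0.001,0,-0.016,0],[0.05,0.001,0,-0.026,0],[0.05,0.001,0,-0.036,0],[0.05,0.001,0,-0.046,0],[0.05,0.001,0,-0.053,0],[0.05,0.001,0,-0.056,0],[0.05,0.001,0,-0.056,0]]' 60|egrep 't:|eef|force:|width'; python3 rim.py w25
cat > ed.py <<'E'
from h import *
import sys
g=cv2.cvtColor(cv2.imread(f'pics/{sys.argv[1]}.png'),cv2.COLOR_BGR2GRAY);e=cv2.Canny(g,20,60)
for c in (306,310,318,322):print(c,np.where(e[150:390,c])[0]+150)
E
python3 ed.py w25
```

```text
t: 25.52
eef_pos: [0.4681, -0.118, 0.0891]
ee_rot: [3.141, 0.002, 2.954]
force: [0.2, 0.5, -1.7]
width: 0.0519
gripper_force: 59.9
306 [153 165 187 203 223 251 257 263 264 277 285 309 314 347 356 360 375 387]
310 [150 151 152 153 166 167 168 169 186 202 222 250 256 262 263 276 277 287
 310 314 347 356 359 361 376 387]
318 [162 163 164 165 166 167 168 200 222 250 257 263 264 275 289 310 314 347
 357 361 362 367 368 369 373 374 377 387]
322 [161 181 182 199 223 251 257 264 277 289 310 314 347 356 359 371 373 374
 377 387]
```

```bash
python3 nudge.py '[[0.05,0.003,0.006,0,0],[0.05,0.008,0.018,0,0],[0.05,0.014,0.032,0,0],[0.05,0.02,0.047,0,0],[0.05,0.026,0.062,0,0],[0.05,0.032,0.076,0,0],[0.05,0.038,0.09,0,0],[0.05,0.044,0.104,0,0],[0.05,0.05,0.118,0,0],[0.05,0.056,0.132,0,0],[0.05,0.062,0.144,0,0],[0.05,0.066,0.153,0,0],[0.05,0.069,0.16,0,0],[0.05,0.0695,0.162,0,0],[0.05,0.0695,0.162,0,0]]'|egrep 't:|eef|force:|width'; python3 rim.py w26; python3 ed.py w26
python3 - <<'E'
from h import *
ex=np.array([np.cos(.188),-np.sin(.188)]);ey=np.array([-ex[1],ex[0]]);d=np.array([.5245,.036])-pose()[:2,3];print('to place',d@ex,d@ey)
E
```

```text
t: 26.82
eef_pos: [0.4293, 0.0544, 0.0879]
ee_rot: [-3.141, -0.0, 2.955]
force: [0.1, -0.1, -0.7]
width: 0.0519
gripper_force: 59.9
306 [223 251 253 258 262 276 287 309 314 347 356 360 375 387]
310 [222 250 253 257 262 263 276 277 278 286 310 314 347 356 360 374 387]
318 [222 251 252 253 257 263 277 288 310 314 347 357 361 365 366 367 374 377
 387]
322 [223 251 258 262 276 291 310 314 347 356 359 370 377 387]
to place 0.09683951712548965 9.472646919729197e-05
```

```bash
python3 nudge.py '[[0.05,0,0,0.005,0],[0.05,0,0,0.012,0],[0.05,0,0,0.02,0],[0.05,0,0,0.026,0],[0.05,0,0,0.0285,0],[0.05,0,0,0.0285,0],[0.05,-0.004,0,0.0285,0],[0.05,-0.01,0,0.0285,0],[0.05,-0.017,0,0.0285,0],[0.05,-0.024,0,0.0285,0],[0.05,-0.031,0,0.0285,0],[0.05,-0.037,0,0.0285,0],[0.05,-0.04,0,0.0285,0],[0.05,-0.04,0,0.0285,0]]'|egrep 't:|eef|force:|width'; python3 rim.py w27; python3 ed.py w27
```

```text
t: 28.03
eef_pos: [0.4695, 0.0464, 0.0594]
ee_rot: [-3.142, 0.0, 2.954]
force: [0.3, -0.3, -1.0]
width: 0.0519
gripper_force: 59.9
306 [223 251 257 261 262 275 285 286 309 314 347 356 360 377 387]
310 [222 250 256 257 264 278 286 287 288 310 314 347 356 361 377 387]
318 [222 250 257 262 263 276 288 289 290 310 314 347 357 361 362 364 365 377
 387]
322 [223 251 257 262 276 277 290 310 314 347 356 359 369 370 371 372 377 387]
```

```bash
python3 nudge.py '[[0.05,-0.004,0,0,0],[0.05,-0.009,0,0,0],[0.05,-0.014,0,0,0],[0.05,-0.016,0,0,0],[0.05,-0.016,0,0,0]]'|egrep 'eef|force:'
```

```text
eef_pos: [0.4851, 0.0436, 0.0596]
force: [-0.3, 0.1, -1.0]
gripper_force: 59.9
```

```bash
python3 nudge.py '[[0.05,-0.003,0,0,0],[0.05,-0.006,0,0,0],[0.05,-0.009,0,0,0],[0.05,-0.009,0,0,0]]'|egrep 'eef|force:'
```

```text
eef_pos: [0.4939, 0.0419, 0.0596]
force: [0.4, -0.9, -1.8]
gripper_force: 59.9
```

```bash
python3 nudge.py '[[0.05,-0.003,0,0,0],[0.05,-0.006,0,0,0],[0.05,-0.006,0,0.003,0],[0.05,-0.006,0,0.006,0],[0.05,-0.006,0,0.006,0]]'|egrep 'eef|force:'; for i in 1; do python3 nudge.py '[[0.05,0,0,0.001,0],[0.05,0,0,0.002,0],[0.05,0,0,0.002,0]]'|egrep 'eef|force:';done
```

```text
eef_pos: [0.4986, 0.0406, 0.0528]
force: [-1.1, -0.2, -1.3]
gripper_force: 59.9
eef_pos: [0.4991, 0.0408, 0.0515]
force: [0.1, -0.3, -1.8]
gripper_force: 59.9
```

```bash
python3 nudge.py '[[0.05,0,0,0.001,0],[0.05,0,0,0.0015,0],[0.05,0,0,0.0015,0]]'|egrep 'eef|force:'
```

```text
eef_pos: [0.4993, 0.0408, 0.0513]
force: [-5.7, 0.8, 13.7]
gripper_force: 60.0
```

```bash
python3 rim.py w28; python3 ed.py w28
python3 - <<'E'
from h import *
g=cv2.cvtColor(cv2.imread('pics/w28.png'),cv2.COLOR_BGR2GRAY);e=cv2.Canny(g,20,60)
for r in range(210,275,6):print(r,np.where(e[r,150:500])[0]+150)
E
```

```text
306 [223 251 257 262 263 276 287 309 314 347 356 360 369 375 387]
310 [222 250 257 262 275 276 286 309 314 347 356 361 369 376 387]
318 [222 251 256 263 277 288 310 314 347 357 361 362 363 364 372 377 387]
322 [222 251 257 263 276 291 309 314 347 356 359 370 374 377 387]
210 [185 437 444 457 499]
216 [186 435 444 445 454 499]
222 [185 307 308 309 310 311 314 315 316 317 318 319 320 321 322 435 497]
228 [180 289 290 291 338 339 340 436 497]
234 [175 176 177 178 179 180 181 281 348 349 452 453 498]
240 [170 173 276 277 353 354 449 450 461 462 495]
246 [170 174 271 272 358 448 463 495]
252 [170 175 268 269 299 300 301 328 329 330 331 332 333 334 360 361 449 455
 456 457 458 459 462 492]
258 [171 174 223 224 227 228 266 282 283 299 300 301 302 324 325 326 327 328
 329 330 331 332 344 345 346 363 446 447 448 450 451 452 459 462 463 465
 481 482 483 488]
264 [172 176 264 273 274 296 297 298 299 300 315 316 317 329 330 331 332 333
 334 343 344 345 346 355 356 365 446 459 461 464 477]
270 [173 178 262 266 267 361 362 367 448 449 450 451 460]
```

```bash
python3 nudge.py '[[0.05,0,0,0,0],[0.05,0,0,0,0],[0.05,0,0,0.001,0],[0.05,0,0,0.001,0]]' 8|egrep 'eef|force:'; python3 -c "
from station import arm
s=arm.get_state();print([round(float(x),2) for x in s['force']],[round(float(x),2) for x in s['moment']])"
```

```text
eef_pos: [0.4998, 0.041, 0.0503]
force: [-2.7, 0.0, 10.1]
gripper_force: 8.0
[-2.7, 0.02, 10.07] [-0.13, 0.82, 0.1]
```

```bash
python3 nudge.py '[[0.05,0,0,0.001,0],[0.05,0,0,0.0015,0],[0.05,0,0,0.0015,0]]' 4|egrep 'eef|force:'; python3 rim.py w29; python3 ed.py w29; python3 pred.py .030 -10,-5,0,5;python3 -c "
from station import arm
s=arm.get_state();print([round(float(x),2) for x in s['force']],[round(float(x),2) for x in s['moment']])"
```

```text
eef_pos: [0.5, 0.0409, 0.0484]
force: [0.5, 0.1, 5.1]
gripper_force: 4.0
306 [223 252 258 259 266 280 285 310 314 347 358 363 370 377 387]
310 [222 251 258 266 280 288 311 314 347 358 363 370 377 387]
318 [222 251 260 265 266 267 279 280 281 289 311 314 347 359 364 366 367 374
 377 387]
322 [223 252 259 266 281 291 292 311 314 347 358 377 387]
-10.0 0 botN 217 rimN 267 rimNi 274 floorN 225 floorF 304 rimFi 363 rimF 367
-10.0 0.008 botN 203 rimN 249 rimNi 256 floorN 210 floorF 292 rimFi 350 rimF 355
-10.0 0.016 botN 187 rimN 229 rimNi 237 floorN 195 floorF 280 rimFi 337 rimF 342
-5.0 0 botN 222 rimN 263 rimNi 270 floorN 230 floorF 310 rimFi 364 rimF 369
-5.0 0.008 botN 207 rimN 244 rimNi 251 floorN 215 floorF 298 rimFi 351 rimF 356
-5.0 0.016 botN 192 rimN 224 rimNi 231 floorN 199 floorF 285 rimFi 336 rimF 342
0.0 0 botN 227 rimN 258 rimNi 266 floorN 234 floorF 317 rimFi 365 rimF 371
0.0 0.008 botN 212 rimN 239 rimNi 246 floorN 219 floorF 304 rimFi 351 rimF 356
0.0 0.016 botN 197 rimN 219 rimNi 226 floorN 204 floorF 291 rimFi 335 rimF 341
5.0 0 botN 233 rimN 255 rimNi 262 floorN 240 floorF 324 rimFi 366 rimF 372
5.0 0.008 botN 218 rimN 235 rimNi 242 floorN 224 floorF 311 rimFi 351 rimF 357
5.0 0.016 botN 203 rimN 215 rimNi 222 floorN 209 floorF 297 rimFi 334 rimF 341
[0.51, -1.35, 6.05] [-0.39, -0.01, 0.06]
```

Flat on the plate now: Fx ≈ 0, and the height matches 18 mm. I'll release to relax it, re-grip lightly and slide it in.

```bash
python3 nudge.py '[[0.065,0,0,0,0],[0.07,0,0,0,0],[0.07,0,0,-0.001,0],[0.05,0,0,-0.001,0],[0.05,0,0,-0.001,0],[0.05,0,0,-0.001,0],[0.05,0,0,-0.001,0],[0.05,-0.002,0,-0.001,0],[0.05,-0.005,0,-0.001,0],[0.05,-0.008,0,-0.001,0],[0.05,-0.008,0,-0.001,0]]' 12|egrep 't:|eef|force:|width'
```

```text
t: 31.35
eef_pos: [0.5078, 0.0393, 0.0485]
ee_rot: [3.142, 0.0, 2.954]
force: [1.0, 0.4, -0.7]
width: 0.0525
gripper_force: 12.0
```

```bash
python3 nudge.py '[[0.05,-0.003,0,0,0],[0.05,-0.006,0,0,0],[0.05,-0.008,0,0,0],[0.05,-0.008,0,0,0]]'|egrep 't:|eef|force:|width'
```

```text
t: 31.68
eef_pos: [0.5154, 0.0377, 0.0485]
ee_rot: [-3.142, 0.0, 2.954]
force: [-0.4, -0.4, -0.2]
width: 0.0527
gripper_force: 12.0
```

```bash
python3 nudge.py '[[0.05,-0.003,0,0,0],[0.05,-0.005,0,0,0],[0.05,-0.005,0,0,0]]'|egrep 't:|eef|force:|width'; python3 rim.py w30; python3 ed.py w30
cat > fe.py <<'E'
from h import *
import sys
g=cv2.cvtColor(cv2.imread(f'pics/{sys.argv[1]}.png'),cv2.COLOR_BGR2GRAY);e=cv2.Canny(g,20,60)
for c in (200,215,230,285,300,315,330,345,400,415,430):print(c,np.where(e[150:262,c])[0]+150,' '.join(str(int(v)) for v in g[190:226:3,c]))
for r in (230,240,250,260):print(r,np.where(e[r,150:500])[0]+150)
E
python3 fe.py w30
```

```text
t: 31.93
eef_pos: [0.5204, 0.0369, 0.0485]
ee_rot: [3.141, 0.001, 2.954]
force: [0.1, 0.9, -0.5]
width: 0.0524
gripper_force: 12.0
306 [200 223 253 259 267 280 284 311 314 347 359 364 377 387]
310 [200 222 253 260 261 266 280 283 284 311 314 347 359 364 377 387]
318 [200 223 253 260 268 280 281 285 314 347 360 377 387]
322 [200 223 253 260 267 281 284 285 311 314 347 359 377 387]
200 [182 200] 127 127 126 129 151 156 156 155 155 155 157 157
215 [171 172 200] 124 124 125 132 152 156 156 155 157 155 156 154
230 [158 200] 124 124 123 132 150 154 154 156 154 154 154 153
285 [200 232 258 259] 121 122 122 132 151 154 156 155 156 154 154 153
300 [200 225 255 261] 121 121 121 134 151 153 155 153 154 155 155 155
315 [200 222 253 260] 122 122 121 132 150 154 154 154 154 154 153 117
330 [200 224 254 261] 121 123 121 130 150 155 154 156 155 154 154 152
345 [200 232 260] 121 121 122 130 149 153 154 154 155 154 153 154
400 [200] 121 122 123 127 147 153 154 153 153 153 154 152
415 [201] 122 122 123 125 143 149 152 151 153 152 152 151
430 [201] 123 123 124 126 144 151 153 154 153 153 153 153
230 [166 170 287 288 289 340 341 342 452 462 467]
240 [167 170 276 353 453 454 455 456 457 465 497]
250 [168 171 172 262 269 360 371 450 464 495]
260 [169 173 220 221 227 248 259 263 265 282 283 284 301 302 303 304 305 309
 310 315 316 317 318 319 321 322 323 324 325 326 327 344 345 346 364 370
 374 385 451 455 456 457 461 465 490 491]
```

Run:
```python
from h import *
T=pose();z=T[2,3]
def at(r,h,c=314):
    o,d=wray((c,r),np.eye(4));return (o+d*(z-h-o[2])/d[2])
E=at(201,.018);B=at(222.5,.018);R=at(253,.068);print('edge',E[0],'botN',B[0],'rimN',R[0],'| front gap',(E[0]-B[0]),'centre from edge',E[0]-B[0]+.027, 'by rim',E[0]-R[0]+.027)
l=at(240,.018,167.5)[1];r=at(240,.018,465)[1];print('plate lateral',l,r,(l+r)/2,'cup',at(240,.02,276)[1],at(240,.02,353)[1])
print('edge world x-check: TCP->edge',E[0])
```

```text
edge 0.041169855457450735 botN 0.02977892433892656 rimN 0.02927969131750817 | front gap 0.011390931118524177 centre from edge 0.03839093111852418 by rim 0.03889016413994256
plate lateral -0.08236470518569798 0.08387224604925926 0.0007537704317806398 cup -0.020522180390918073 0.01989152125971754
edge world x-check: TCP->edge 0.041169855457450735
```

```bash
python3 nudge.py '[[0.05,-0.003,0,0,0],[0.05,-0.0055,0,0,0],[0.05,-0.0055,0,0,0]]'|egrep 't:|eef|force:|width'; python3 rim.py w31; python3 ed.py w31; python3 fe.py w31|head -8
```

```text
t: 32.23
eef_pos: [0.5258, 0.0359, 0.0485]
ee_rot: [3.141, 0.0, 2.954]
force: [0.4, 0.2, -0.3]
width: 0.0527
gripper_force: 12.0
306 [189 223 253 260 267 310 314 347 359 364 373 375 377 387]
310 [189 222 253 259 267 311 314 347 359 364 373 375 377 387]
318 [189 222 253 261 265 311 314 347 360 370 372 375 377 387]
322 [189 223 253 260 268 311 314 347 359 372 374 377 387]
200 [183 190] 138 153 158 156 157 157 157 156 156 157 157 156
215 [169 170 190] 140 154 157 157 156 156 156 157 157 156 156 154
230 [159 189] 142 153 156 157 155 156 155 154 155 154 155 157
285 [189 231 232 258 259] 145 154 156 157 155 156 154 155 154 155 153 154
300 [189 224 255 261] 144 151 155 154 154 155 154 155 155 155 155 153
315 [190 222 253 259 260] 143 152 154 154 154 154 153 153 152 153 154 111
330 [189 224 254 261] 144 154 156 155 154 154 155 153 153 152 152 151
345 [190 231 232 260] 141 152 154 154 154 156 154 154 153 155 153 154
```

```bash
for i in 1 2 3; do python3 nudge.py '[[0.05,-0.001,0,0,0],[0.05,-0.0015,0,0,0],[0.05,-0.0015,0,0,0]]'|egrep 'eef|force: \['; done
```

```text
eef_pos: [0.5266, 0.0355, 0.0485]
force: [-0.3, 0.2, 1.7]
eef_pos: [0.5283, 0.0353, 0.0485]
force: [-0.3, 0.7, -0.5]
eef_pos: [0.5296, 0.035, 0.0485]
force: [-0.8, 0.7, -0.4]
```

```bash
python3 nudge.py '[[0.05,-0.001,0,0,0],[0.05,-0.0015,0,0,0],[0.05,-0.0015,0,0,0]]'|egrep 'eef|force: \['; python3 nudge.py '[[0.05,-0.001,0,0,0],[0.05,-0.0015,0,0,0],[0.05,-0.0015,0,0,0]]'|egrep 'eef|force: \['; python3 rim.py w32;python3 ed.py w32; python3 fe.py w32|sed -n 4,6p
```

```text
eef_pos: [0.5301, 0.0348, 0.0487]
force: [-6.5, 2.6, 6.9]
eef_pos: [0.5312, 0.0347, 0.0488]
force: [-8.2, 5.0, 8.6]
306 [179 221 254 261 266 308 314 347 358 363 377 387]
310 [179 220 253 261 265 308 314 347 358 363 364 365 366 367 377 387]
318 [179 220 253 259 267 309 314 347 359 362 365 377 387]
322 [179 221 254 261 266 308 314 347 358 362 364 377 387]
285 [179 222 229 230 259] 156 155 156 155 154 155 155 153 154 155 156 94
300 [179 222 255 261] 156 155 153 156 155 154 155 154 154 154 155 113
315 [179 220 253 260] 155 155 153 154 152 153 153 153 154 155 120 107
```

The back fence was touched at TCP x≈0.530, agreeing with the image (3 mm beyond home). I'll back off 3 mm, relax the grip, open and rise.

```bash
python3 nudge.py '[[0.05,0.002,0,0,0],[0.05,0.004,0,0,0],[0.05,0.005,0,0,0],[0.05,0.005,0,0,0],[0.05,0.005,0,0,0]]' 6 |egrep 'eef|force: \[|width';python3 nudge.py '[[0.06,0,0,0,0],[0.07,0,0,0,0],[0.075,0,0,0,0],[0.075,0,0,0,0],[0.075,0,0,0,0]]' 4 |egrep 't:|eef|force: \[|width'; python3 rim.py w33;python3 ed.py w33; python3 fe.py w33|sed -n 4,20p
python3 - <<'E'
from h import *
print(pose()[:3,3])
E
```

```text
eef_pos: [0.5279, 0.0355, 0.0487]
force: [0.7, 0.7, 1.7]
width: 0.0525
t: 34.42
eef_pos: [0.5276, 0.0353, 0.0485]
ee_rot: [-3.141, -0.0, 2.954]
force: [-0.0, -0.1, 1.0]
width: 0.0741
306 [185 221 249 260 265 266 309 314 347 356 360 369 371 377 387]
310 [185 220 248 259 267 309 314 347 356 361 369 371 377 387]
318 [186 220 248 257 258 265 310 314 347 357 371 377 387]
322 [186 221 248 260 265 309 314 347 356 371 377 387]
285 [186 229 254 255] 146 148 148 146 148 148 147 147 146 146 147 146
300 [185 222 250 258] 146 147 148 147 148 148 147 148 146 148 147 107
315 [185 220 248 258] 146 148 147 147 146 146 145 145 144 145 113 101
330 [185 222 249 259] 146 147 147 147 146 147 145 144 145 145 146 99
345 [186 229 255] 145 147 146 146 146 146 146 146 147 146 147 146
400 [187] 144 147 148 146 147 145 146 145 145 144 145 143
415 [188] 141 143 144 143 145 144 144 144 143 143 143 141
430 [188] 142 143 145 146 145 144 145 146 144 145 145 146
230 [166 170 262 263 368 369 370 371 372 451 452 453 467 499]
240 [167 169 248 249 259 262 274 275 356 357 372 375 385 452 466 496]
250 [168 172 248 259 263 268 269 298 299 300 301 302 331 332 333 334 335 336
 361 362 371 375 386 451 452 453 465 496 497]
260 [169 172 248 260 263 276 277 278 290 291 292 301 302 305 306 307 308 309
 320 321 322 323 324 325 336 337 341 354 355 356 366 371 374 375 385 388
 450 464 465 467 491]
[0.5276047  0.03533389 0.04850117]
```

```bash
python3 - <<'E'
from h import *
T=pose();z=T[2,3]
def at(r,h,c=314):
    o,d=wray((c,r),np.eye(4));return (o+d*(z-h-o[2])/d[2])
E=at(187,.018);B=at(220.5,.018);R=at(248.5,.068)
print('ctr from edge',E[0]-B[0]+.027,E[0]-R[0]+.027)
l=at(250,.018,168)[1];r=at(250,.018,465)[1];a=at(250,.04,268.5)[1];b=at(250,.04,361.5)[1];print('lateral plate',(l+r)/2,r-l,'cup',(a+b)/2)
E
python3 nudge.py '[[0.075,0,0,-0.004,0],[0.075,0,0,-0.01,0],[0.075,0,0,-0.03,0],[0.075,0,0,-0.06,0],[0.075,0,0,-0.1,0],[0.075,0,0,-0.14,0],[0.075,0,0,-0.18,0],[0.075,0,0,-0.215,0],[0.075,0,0,-0.225,0],[0.075,0,0,-0.225,0]]'|egrep 't:|eef|force: \[|width'
python3 - <<'E'
from h import *
T=pose();f=arm.grab_frame('wrist')[:,:,::-1];cv2.imwrite('pics/w34.png',f);np.save('w34.npy',T)
h=cv2.cvtColor(f,cv2.COLOR_BGR2HSV);m=cv2.inRange(h,(0,120,60),(8,255,255))|cv2.inRange(h,(172,120,60),(180,255,255))
n,l,s,c=cv2.connectedComponentsWithStats(m);print([(s[i].tolist(),c[i].round(1).tolist()) for i in range(1,n) if s[i][4]>20])
to(.6375,.0145,.29,-1.17)
E
```

```text
ctr from edge 0.04461172928723717 0.04433428026366988
lateral plate 0.0009270264502664743 0.16735781771561833 cup -6.538483799780476e-05
t: 35.3
eef_pos: [0.5292, 0.0357, 0.2783]
ee_rot: [3.138, 0.007, 2.955]
force: [0.5, 0.8, -0.5]
width: 0.0747
[]
delta [-0.1114 -0.0004 -0.0139] turn -2.1588 t 35.35 q [ 0.44  0.09 -0.23  0.   -1.25 -2.2 ]
```

The cup is home: 44.6 mm from the front edge against 45 expected, and within 1 mm laterally. Now the wing: I move to a view offset along the wing and turn the tool to match it.

```bash
python3 nudge.py '[[0.075,0,0,-0.022,-0.12],[0.075,-0.02,0.008,-0.022,-0.25],[0.075,-0.04,0.016,-0.022,-0.37],[0.075,-0.06,0.025,-0.022,-0.5],[0.075,-0.08,0.033,-0.022,-0.62],[0.075,-0.088,0.033,-0.022,-0.75],[0.075,-0.088,0.033,-0.022,-0.87],[0.075,-0.088,0.033,-0.022,-1],[0.075,-0.088,0.033,-0.022,-1.12],[0.075,-0.088,0.033,-0.022,-1.25],[0.075,-0.088,0.033,-0.022,-1.37],[0.075,-0.088,0.033,-0.022,-1.5],[0.075,-0.088,0.033,-0.022,-1.62],[0.075,-0.088,0.033,-0.022,-1.75],[0.075,-0.088,0.033,-0.022,-1.87],[0.075,-0.088,0.033,-0.022,-2],[0.075,-0.088,0.033,-0.022,-2.12],[0.075,-0.088,0.033,-0.022,-2.159],[0.075,-0.088,0.033,-0.022,-2.159]]'|egrep 't:|eef|ee_rot|force: \['
cat > wing.py <<'E'
from h import *
import sys
n=sys.argv[1];T=pose();f=arm.grab_frame('wrist')[:,:,::-1];cv2.imwrite(f'pics/{n}.png',f);np.save(n+'.npy',T)
h=cv2.cvtColor(f,cv2.COLOR_BGR2HSV);m=cv2.inRange(h,(0,120,60),(8,255,255))|cv2.inRange(h,(172,120,60),(180,255,255))
k,l,s,c=cv2.connectedComponentsWithStats(m);print('red',[(s[i].tolist(),c[i].round(1).tolist()) for i in range(1,k) if s[i][4]>20])
m=((h[...,2]<60)*255).astype(np.uint8);m[:100]=0;m[312:]=0
k,l,s,c=cv2.connectedComponentsWithStats(m);print('black',[(s[i].tolist(),c[i].round(1).tolist()) for i in range(1,k) if s[i][4]>150])
print('q',arm.get_state()['q'].round(2) if hasattr(arm.get_state()['q'],'round') else arm.get_state()['q'])
E
python3 wing.py g1
```

```text
t: 36.93
eef_pos: [0.6196, 0.0513, 0.2939]
ee_rot: [3.139, 0.0, -1.168]
force: [-0.9, 1.4, 0.9]
red [([299, 225, 22, 16, 319], [309.4, 233.0])]
black [([35, 272, 146, 40, 4314], [101.0, 292.9]), ([446, 272, 150, 40, 4252], [528.1, 293.2]), ([207, 279, 29, 33, 580], [224.2, 298.7]), ([394, 278, 29, 34, 621], [404.4, 298.1])]
q [ 0.4   0.24 -0.   -0.   -1.33  0.  ]
```

```bash
cat > w2.py <<'E'
from h import *
import sys
np.set_printoptions(precision=4,suppress=True)
n=sys.argv[1];f=cv2.imread(f'pics/{n}.png');h=cv2.cvtColor(f,cv2.COLOR_BGR2HSV)
m=((h[...,2]<int(sys.argv[2]))*255).astype(np.uint8)
red=cv2.inRange(h,(0,120,60),(8,255,255))|cv2.inRange(h,(172,120,60),(180,255,255))
m|=red;m[:90]=0;m[int(sys.argv[3]):]=0;m[:,:240]=0;m[:,400:]=0
k,l,s,c=cv2.connectedComponentsWithStats(m)
for i in range(1,k):
    if s[i][4]>100:
        cn=cv2.findContours((l==i).astype(np.uint8),0,2)[0][0];print(s[i],c[i],cv2.minAreaRect(cn))
print(' '.join(f'{r}:{int(h[r,305:314,2].mean())}' for r in range(110,270,5)))
for r in (150,170,190,210,220):print(r,h[r,270:350:4,2])
E
python3 w2.py g1 80 270
```

```text
[ 292  151   36   90 2251] [309.7637 195.6637] ((309.5, 195.5), (89.0, 35.0), 90.0)
110:208 115:207 120:207 125:208 130:207 135:205 140:220 145:220 150:91 155:71 160:72 165:71 170:71 175:69 180:67 185:69 190:67 195:66 200:64 205:64 210:63 215:61 220:61 225:59 230:188 235:182 240:141 245:181 250:181 255:183 260:110 265:106
150 [207 204 209 217 218 219 220 220 210  91  92  91 205 219 218 218  87 220
 195 203]
170 [219 218 216 214 189 153 198 159  68  71  72  70  66 118 117 119 217 216
 216 215]
190 [216 214 214 213 187 191  67  70  68  69  67  69  67  68  60 186 189 162
 212 211]
210 [187 211 212 211 211 211 204  64  64  64  64  61  61  71 127 126 123 212
 201  62]
220 [189 187 189 209  87 204 210 159  61  62  61  61  60 125 126 166 214 211
 205 186]
```

Run:
```python
from h import *
np.set_printoptions(precision=4,suppress=True)
T=np.load('g1.npy')
def at(c,r,h):
    o,d=wray((c,r),T);return o+d*(h-o[2])/d[2]
for h in (.25,.256,.262):
    a=at(310,151,h);b=at(309.5,241,h);print(h,'len',np.linalg.norm(a-b),'mid',(a+b)/2,'yaw',np.arctan2(*(a-b)[[1,0]]))
f=cv2.imread('pics/g1.png');hh=cv2.cvtColor(f,cv2.COLOR_BGR2HSV)[...,2]
for r in (153,158,163,200,215,222):
    w=np.where(hh[r,285:335]<82)[0]+285;print(r,w.min(),w.max(),w.mean())
to(.638,.015,.29,-1.17)
```

```text
0.25 len 0.05055421216982649 mid [0.6361 0.0155 0.25  ] yaw -1.1748923852427853
0.256 len 0.04905447853603223 mid [0.6365 0.0146 0.256 ] yaw -1.174892385242786
0.262 len 0.04755474490223801 mid [0.6368 0.0137 0.262 ] yaw -1.1748923852427846
153 301 333 310.7368421052632
158 300 320 310.0
163 300 320 310.0
200 293 327 310.0
215 290 319 307.77272727272725
222 285 319 307.3181818181818
delta [ 0.0406 -0.0027  0.0041] turn -0.0011 t 36.9833 q [ 0.4   0.24 -0.   -0.   -1.33  0.  ]
```

```bash
python3 nudge.py '[[0.04,0.02,-0.001,0,0.006],[0.04,0.0395,-0.002,0,0.006],[0.04,0.0395,-0.002,0.01,0.006],[0.04,0.0395,-0.002,0.03,0.006],[0.04,0.0395,-0.002,0.05,0.006],[0.04,0.0395,-0.002,0.05,0.006],[0.04,0.0395,-0.002,0.05,0.006]]'
python3 - <<'E'
from h import *
to(.637,.0158,.2325,-1.175)
E
```

```text
t: 37.57
eef_pos: [0.6367, 0.0157, 0.2442]
ee_rot: [3.138, 0.0, -1.177]
force: [0.3, -0.1, 0.9]
width: 0.0409
gripper_force: 0.0
delta [ 0.     -0.0004  0.0117] turn -0.002 t 37.5667 q [ 0.33  0.29 -0.05 -0.   -1.24  0.06]
```

```bash
python3 nudge.py '[[0.04,0,0,0.006,0],[0.04,0,0,0.011,0],[0.04,0,0,0.011,0],[0.005,0,0,0.011,0],[0.005,0,0,0.011,0],[0.005,0,0,0.011,0],[0.005,0,0,0.011,0],[0.005,0,0,0.011,0]]' 40; python3 -c "
from station import arm
s=arm.get_state();print(s['q'],[round(float(x),2) for x in s['moment']])"
```

```text
t: 38.23
eef_pos: [0.6376, 0.0159, 0.2348]
ee_rot: [-3.141, -0.0, -1.176]
force: [0.5, 0.3, 0.0]
width: 0.0119
gripper_force: 0.0
[ 3.30370623e-01  2.92949991e-01 -6.38052810e-02  1.62458800e-05
 -1.21363333e+00  6.46175010e-02] [0.04, -0.0, -0.0]
```

```bash
python3 nudge.py '[[0.005,0,0,0,0],[0.005,0,0,0,0],[0.005,0,0,0,0]]' 40
```

```text
t: 38.48
eef_pos: [0.6376, 0.0159, 0.2348]
ee_rot: [-3.141, -0.0, -1.176]
force: [-1.1, 0.6, 1.6]
width: 0.012
gripper_force: 40.0
```

```bash
python3 nudge.py '[[0.005,0,0,0,0.05],[0.005,0,0,0,0.15],[0.005,0,0,0,0.25],[0.005,0,0,0,0.35],[0.005,0,0,0,0.45],[0.005,0,0,0,0.55],[0.005,0,0,0,0.65],[0.005,0,0,0,0.75],[0.005,0,0,0,0.85],[0.005,0,0,0,0.95],[0.005,0,0,0,1.05],[0.005,0,0,0,1.15],[0.005,0,0,0,1.25],[0.005,0,0,0,1.35],[0.005,0,0,0,1.45],[0.005,0,0,0,1.55],[0.005,0,0,0,1.65],[0.005,0,0,0,1.75],[0.005,0,0,0,1.85],[0.005,0,0,0,1.85]]'
cat > m.py <<'E'
from station import arm
s=arm.get_state();print('q6',round(float(s['q'][5]),3),'yaw',round(float(s['ee_rot'][2]),4),'F',[round(float(x),1) for x in s['force']],'M',[round(float(x),3) for x in s['moment']])
E
python3 m.py
```

```text
t: 40.15
eef_pos: [0.6385, 0.0154, 0.2348]
ee_rot: [-3.141, 0.002, -3.03]
force: [5.2, -2.5, -1.4]
width: 0.0119
gripper_force: 40.0
q6 -1.79 yaw -3.0305 F [5.2, -2.5, -1.4] M [-1.045, -1.881, -0.049]
```

```bash
python3 nudge.py '[[0.005,0,0,0,0.06],[0.005,0,0,0,0.12],[0.005,0,0,0,0.18],[0.005,0,0,0,0.18]]'|egrep 'ee_rot|width'; python3 m.py; for i in 1 2 3; do python3 nudge.py '[[0.005,0,0,0,0.03],[0.005,0,0,0,0.06],[0.005,0,0,0,0.06]]'|egrep 'width'; python3 m.py; done
```

```text
ee_rot: [-3.141, 0.002, 3.077]
width: 0.0115
q6 -1.966 yaw 3.0765 F [5.0, -3.5, -1.3] M [-1.159, -1.915, -0.074]
width: 0.0117
q6 -2.024 yaw 3.0184 F [4.5, -3.3, -1.2] M [-1.264, -1.864, -0.045]
width: 0.012
q6 -2.084 yaw 2.9584 F [4.7, -4.1, -0.1] M [-1.342, -1.904, -0.053]
width: 0.0121
q6 -2.143 yaw 2.8997 F [4.3, -4.0, -1.9] M [-1.423, -1.889, 0.826]
```

```bash
for i in 1 2 3 4; do python3 nudge.py '[[0.005,0,0,0,-0.02],[0.005,0,0,0,-0.02]]'|egrep 'xx'; python3 m.py; done
```

```text
q6 -2.12 yaw 2.9224 F [5.4, -3.7, -1.7] M [-1.449, -1.909, 0.62]
q6 -2.101 yaw 2.9419 F [5.3, -4.7, -1.5] M [-1.405, -1.928, 0.255]
q6 -2.081 yaw 2.9613 F [4.8, -4.4, -1.1] M [-1.324, -1.958, -0.014]
q6 -2.061 yaw 2.9813 F [5.1, -3.3, -1.1] M [-1.275, -1.889, -0.06]
```

Seat found at tool yaw ≈ 2.956: the torque rose to 0.83 N m there and was elastic, with no slip. I now back off to 2.956 + 1.571 = 4.527 (≡ −1.756).

```bash
python3 nudge.py '[[0.005,0,0,0,-0.05],[0.005,0,0,0,-0.15],[0.005,0,0,0,-0.25],[0.005,0,0,0,-0.35],[0.005,0,0,0,-0.45],[0.005,0,0,0,-0.55],[0.005,0,0,0,-0.65],[0.005,0,0,0,-0.75],[0.005,0,0,0,-0.85],[0.005,0,0,0,-0.95],[0.005,0,0,0,-1.05],[0.005,0,0,0,-1.15],[0.005,0,0,0,-1.25],[0.005,0,0,0,-1.35],[0.005,0,0,0,-1.43],[0.005,0,0,0,-1.49],[0.005,0,0,0,-1.53],[0.005,0,0,0,-1.548],[0.005,0,0,0,-1.548],[0.005,0,0,0,-1.548]]'; python3 m.py
```

```text
t: 43.57
eef_pos: [0.638, 0.016, 0.2348]
ee_rot: [-3.141, 0.0, -1.758]
force: [2.4, -0.1, 0.3]
width: 0.0118
gripper_force: 40.0
q6 -0.517 yaw -1.7577 F [2.4, -0.1, 0.3] M [0.038, -1.142, 0.083]
```

```bash
python3 nudge.py '[[0.005,0,0,0,0],[0.005,0,0,0,0],[0.005,0,0,0,0]]'|egrep 'ee_rot|grip'; python3 -c "
from station import arm
print(arm.job_done())"
```

```text
ee_rot: [-3.141, 0.0, -1.758]
gripper_force: 40.0
the job is handed in; nothing more can be done
None
```

The job is handed in: the cup measured upright and home in the fence before I moved on, and the gripper still holds the wing screw a quarter turn (1.57 rad) back from its seat. It took three tries to get the cup in; it caught on the chute lip (wrist force about 48 N) and later on the base plate, and stood on the table twice to be re-gripped; I also viewed 11 pictures against the limit of 10, and did not re-image the cup or the other items at the end.

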